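# Wedge a stuck canister lid off evenly

## Robot

A 6-joint arm with a two-finger parallel gripper is mounted at the origin on the work surface. World frame = base frame: x ahead of the robot, y to its left, z up, the work surface at z = 0. Lengths are in m, angles in rad, forces in N, time in s.
With the tool pointing down it reaches from about 0.3 to 0.775 m from the base axis. Payload 14.6 kg.
Tool frame: the origin (TCP) lies at the very end of the fingers, on their centre line; the grasp point (between the pads) lies 19 mm behind it; x points along the fingers, y is the direction in which the jaws open and shut, and the axes are right-handed (so a half turn about x gives the same grasp; the last joint's range is limited). The gripper opens to 94 mm and grips with 3 to 60 N. Pads are 16 mm wide; open, the fingers measure 119 mm over their backs; the gripper's body (75 mm by 177 mm) begins 78 mm behind the grasp point.
Start: joints at [-1.188, 0.3, 1.521, -0, 1.321, -0.067], TCP at [0.239, -0.495, 0.205] pointing down, gripper open.
Joint ranges: [-3.03, 3.03], [-0.79, 2.21], [0.23, 2.52], [-1.04, 4.18], [0, 3.07], [-2.55, 2.55]. Speed limits (rad/s): [2.22, 2.22, 2.57, 3.14, 3.14, 3.14].

## Interface

Orientations are given as [roll, pitch, yaw] about the fixed x, y, z axes, in that order (R = Rz(yaw) Ry(pitch) Rx(roll)).
In Python, from station import ctrl, viewer, hand_in gives the robot as it stands. The module is installed in compiled form; this text tells all that it offers.
- The arm moves only by the tool play_rows, never from a script. Its argument "deltas" is a list that holds one entry, the list of rows, each a list of 7 numbers: the shift along the tool's x, y, z in mm, then the turn, a rotation vector about the tool's x, y, z in rad, then the finger opening in mm, from 0 to 94. In form: [[[dx, dy, dz, ax, ay, az, gripper], ...]]. A call has 1 to 10 rows; each row shifts and turns the commanded pose from where the row before left it, along the tool's axes as they then stand; what a row does not reach is not made up. A row lasts 1/10 s, in which the tool goes at most 50 mm and 8.59 degrees, less where a joint would pass 70% of its speed; a pose out of reach is approached as far as the arm can. A call with a gripper value outside its range is refused whole. The fingers move at their own pace and stop on an object; "grip_force" is the grip in N (left out, the last holds). Time passes only in rows, so rows that do not move let the fingers close. It gives the time, the measured TCP pose, the force and the opening at its end, in the units of the state.
- ctrl.get_obs(): the state, without advancing time (a new reading comes with each control period).
- viewer.camera(name): name is "scene" or "top" or "wrist"; returns a dict with "img" (480x640x3 uint8, red, green, blue), "fx", "fy", "cx", "cy" (pixels), "distortion" ([k1, k2, p1, p2, k3] as OpenCV has them; the pictures are not rectified), "rvec" (rotation vector, rad) and "tvec" (3), from world to camera coordinates, as OpenCV has them. Camera axes: x right, y down, z forward; pixel columns grow to the right and rows downward; lengths in m; the calibration is good to about 2 mm. A picture is of the moment at which its call begins. There is no depth.
- hand_in(): hands the job in, once; it reports no verdict.
The state is a dict: "time_s": time; "qpos": joint angles; "joint_vel": joint speeds; "tau": joint torques, N m; "ee_pos": TCP position; "eef_rot": TCP orientation; "force": force on the tool from outside, world axes, zero at the start; "moment": the same for the moment, N m; "grip_width": finger opening in m.
Only numpy, scipy, OpenCV 4.12 (cv2) and the standard library are available. Lean on these libraries where they do the work, as an engineer would, in place of code of your own. Each camera call takes 0.05 s, during which the arm holds its last target.

## Task

The press-fit lid of the canister lying in its cradle is stuck. Take the wedge from its stand and ease the lid off by working the wedge gently down into the seam between the tabs, a little at one end and then at the other, until the seam stands open about 11 mm at both ends; the lid binds if one end ever gets more than about 4 mm ahead of the other, and the thin tabs bend if the wedge is forced. Do not touch the lid or the canister with the gripper, leave everything else where it is, and put the wedge back in its slot.

Things in the scene. Friction and masses are not known exactly. Their poses are not given: they have to be found in the camera images.
- canister: Aluminium canister lying in a low wooden cradle, fixed; 113 mm long, 144 mm wide, top face 84 mm up. Origin at shelf level, mid-width, in the plane of the inner faces of its two tabs. x points away from the lid (which comes off to -x), y to the left end, z up. At y = +55 and -55 mm a tab of the canister and one of the lid stand face to face; the seam is the space between them, 3 to 4 mm at first.
- lid: Aluminium press-fit lid, 32 mm long, 144 mm wide, black button on its front. Origin on the shelf; when shut it coincides with the canister's frame. Tight friction fit, no latch: some 5 N at one end pushes that end off along -x, the other end acting as pivot; it stays where left. Canister and lid tabs: 7 mm thick, 32 mm wide (y), rising 28 mm above the top face.
- lid_turn (a joint): how far the lid's left end is out: the seam at the left end is open 3 mm + 110 mm per unit of this value (0.002 to 0.008 at the start; 0.073 when open 11 mm)
- lid_swing (a joint): the same for the right end: the seam at the right end is open 3 mm + 110 mm per unit of this value
- wedge_grip (a point): Centre of the wedge's wooden handle, 22 (x) by 36 (y) by 56 mm tall (z). Below it a steel blade 24 mm wide (y), 34 mm long: 14 mm thick (x) for 11 mm, then tapering evenly on both faces over 23 mm to a 2.5 mm tip, 62 mm below this point. With the tip d below the tab tops the wedge fills a seam of 2.5 mm + d/2 (the seam ends up about 1 mm less, as parts yield). It stands point down in its stand, 0.2 kg.
- stand: Wooden block 80 by 80 by 45 mm, fixed, origin under its centre; slot in the top 17 mm (x) by 27 mm (y), 38 mm deep. The handle's shoulders rest on the top.
- stand_slot (a point): centre of the slot's mouth, at the top of the stand (45 mm above the shelf); with the wedge seated its handle's centre is 28 mm above this point
- saucers: stack of white saucers, 116 mm across, 34 mm high, bystander; origin under its centre
- mate_cup: steel mate cup with a glass lining, 82 mm across, 85 mm high, bystander; origin under its centre
- tea_tin: round aluminium tin with a button lid, 88 mm across, 111 mm high, bystander; origin under its centre
- spice_jar: amber glass jar, 52 mm across, 95 mm high, bystander; origin under its centre
- brush: bamboo bombilla brush lying on the shelf, 190 mm long along x, bystander; origin under its middle
- spoon: steel spoon lying on the shelf, 140 mm long along x, bystander; origin under its middle
- wedge: the same wedge; origin at the middle of its tip's lower edge, z up along the wedge, x through its thickness
Mind the look-alikes: they are no part of the job. Of the things that look like the wedge, the middle-sized one is meant.

How it is judged:
On the way, in this order (a step that is already met when the one before it is completed fails the run):
1. the wedge is taken up out of its stand (z of wedge_grip in the frame of stand_slot above 0.075 m), for 0.1 s.
2. both ends of the seam stand open 9 to 13 mm, with the wedge in contact with the lid (value of joint lid_turn between 0.0545 and 0.0909 rad and value of joint lid_swing between 0.0545 and 0.0909 rad and contact force between wedge and lid above 0.5 N), for 0.1 s.
At the end, for the whole second after the job is handed in: The seam stands open 9 to 13 mm at both ends, the two within 2.75 mm of each other (lid askew less than 0.025 rad), and the wedge stands released and at rest in its slot (shoulders within 4 mm of the stand's top, within 6 mm of the slot's centre, upright within 0.12 rad) (value of joint lid_turn between 0.0545 and 0.0909 rad and value of joint lid_swing between 0.0545 and 0.0909 rad and not (angle between the x axis of lid and the x axis of canister, either way round above 0.025 rad) and z of wedge_grip in the frame of stand_slot below 0.032 m and horizontal distance between wedge_grip and stand_slot below 0.006 m and angle between wedge_grip's own z axis and vertical below 0.12 rad and linear speed of wedge below 0.02 m/s and contact force between the fingers and wedge below 0.1 N); the robot touches nothing.
It fails at once if one end of the lid gets more than 5 mm ahead of the other (lid askew by more than 0.045 rad) (angle between the x axis of lid and the x axis of canister, either way round above 0.045 rad).
It fails at once if the wedge presses on the lid with more than 40 N (contact force between wedge and lid above 40 N).
It fails at once if the wedge presses on the canister with more than 40 N (contact force between wedge and canister above 40 N).
It fails at once if the gripper or arm touches the lid or the canister (contact force between any of the arm, the fingers and lid above 1 N or contact force between any of the arm, the fingers and canister above 1 N).
It fails at once if something else on the shelf is moved more than 20 mm (distance of any of saucers, mate_cup, tea_tin, spice_jar, brush, spoon from where it was at the start of the episode above 0.02 m).
It also fails if it takes over 72 s, if anything falls off the work surface, if the arm or the gripper's body presses on something with over 40 N, if the wrist force passes 120 N, or if a joint passes its speed limit or range.

## Working session

There is one attempt and no reset: what is moved stays moved. The work goes in short steps, Python scripts to look and compute and a tool call to move; the robot and the scene stay as the last step left them, time stands still between calls to the robot, and variables do not carry over. Pictures are saved under pics/ and viewed, and the job is handed in when it is done.

Besides the shell and the picture viewer there is one more tool, called after "Emit:" as name(argument=value, ...), one argument or row to a line, values as JSON. play_rows: Moves the arm, as the interface text tells. Its arguments: {"type":"object","properties":{"deltas":{"type":"array","items":{"type":"array","items":{"type":"array","items":{"type":"number"}}}},"grip_force":{"type":"number"}},"required":["deltas"]}

```bash
mkdir -p pics; cat > h.py <<'E'
import cv2,numpy as np,json
from station import ctrl,viewer,hand_in
def snap(n,tag):
    c=viewer.camera(n); cv2.imwrite(f'pics/{tag}.png',c['img'][...,::-1]); 
    np.savez(f'pics/{tag}.npz',**{k:np.array(v) for k,v in c.items()}); return c
def load(tag): return dict(np.load(f'pics/{tag}.npz'))
def K(c): return np.array([[c['fx'],0,c['cx']],[0,c['fy'],c['cy']],[0,0,1]],float)
def ray(c,uv):
    R=cv2.Rodrigues(np.array(c['rvec'],float))[0];t=np.array(c['tvec'],float).ravel()
    p=cv2.undistortPoints(np.array(uv,float).reshape(-1,1,2),K(c),np.array(c['distortion'],float)).reshape(-1,2)
    d=np.c_[p,np.ones(len(p))]@R
    return -R.T@t,d
def plane(c,uv,z):
    o,d=ray(c,uv); return o+d*((z-o[2])/d[:,2])[:,None]
def proj(c,X):
    return cv2.projectPoints(np.array(X,float).reshape(-1,1,3),np.array(c['rvec'],float),np.array(c['tvec'],float),K(c),np.array(c['distortion'],float))[0].reshape(-1,2)
def tri(c1,p1,c2,p2):
    o1,d1=ray(c1,p1);o2,d2=ray(c2,p2);d1=d1[0]/np.linalg.norm(d1);d2=d2[0]/np.linalg.norm(d2)
    s=np.linalg.lstsq(np.c_[d1,-d2],o2-o1,rcond=None)[0]
    a=o1+s[0]*d1;b=o2+s[1]*d2; return (a+b)/2,np.linalg.norm(a-b)
E
python3 - <<'E'
from h import *
np.set_printoptions(precision=4,suppress=True)
o=ctrl.get_obs();print(o)
for n in('scene','top','wrist'):
    c=snap(n,n+'0');R=cv2.Rodrigues(np.array(c['rvec'],float))[0];print(n,-R.T@np.array(c['tvec']),c['fx'])
E
```

```text
{'time_s': 0.0, 'qpos': array([-1.1876,  0.3005,  1.5216, -0.    ,  1.3207, -0.0666]), 'joint_vel': array([-0.0001,  0.0004, -0.0005, -0.0002, -0.0007, -0.    ]), 'tau': array([  0.0003, -53.1808, -35.2738,   0.0708,   0.0244,  -0.0001]), 'ee_pos': array([ 0.239 , -0.495 ,  0.2049]), 'eef_rot': array([-1.6354,  1.5696,  1.956 ]), 'force': array([-0.0877,  0.3204,  0.1538]), 'moment': array([-0.0352,  0.0477,  0.0429]), 'grip_width': 0.09399864310978827}
scene [0.8487 0.3999 0.7609] 449.58582459802483
top [0.4803 0.002  0.917 ] 444.02916731853935
wrist [ 0.3114 -0.4606  0.3836] 360.41816514292816
```

View pics/scene0.png

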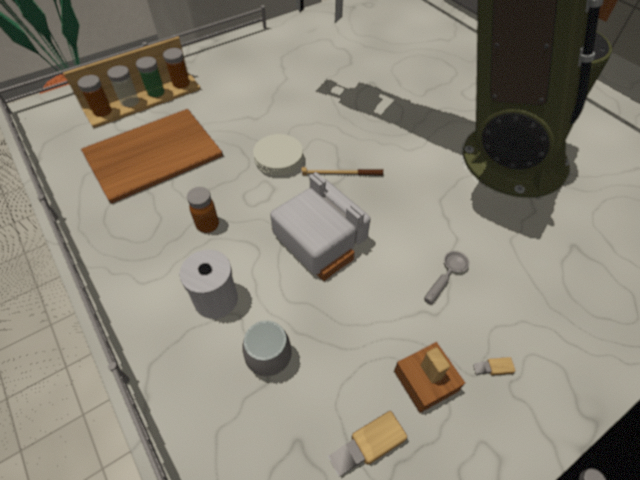

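View pics/top0.png

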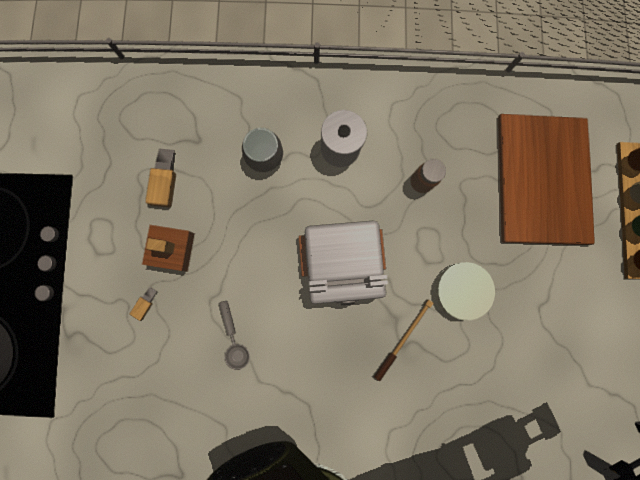

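The top view shows three wedge-like things: a large one lying at (160,180), a middle-sized one upright in the stand at (156,246), and a small one lying at (143,305). The middle-sized one standing point-down in the stand fits the description. The canister is at (345,262), with its tabs at about (318,288) and (375,283).

```bash
python3 - <<'E'
from h import *
t=cv2.imread('pics/top0.png');s=cv2.imread('pics/scene0.png')
def crop(im,x,y,w,h,k,n): cv2.imwrite(f'pics/{n}.png',cv2.resize(im[y:y+h,x:x+w],None,fx=k,fy=k,interpolation=cv2.INTER_CUBIC))
crop(t,290,210,110,100,7,'c_top'); crop(s,260,165,120,120,5,'c_scene')
crop(t,120,140,100,190,3,'c_tw'); crop(s,380,330,140,90,5,'c_sw')
c=load('top0');print(plane(c,[[156,246],[345,262],[320,240],[320,0+100]],0.05))
E
```

```text
[[ 0.54955762  0.30294417  0.05      ]
 [ 0.52856867 -0.06814379  0.05      ]
 [ 0.57044209 -0.01816544  0.05      ]
 [ 0.85869446 -0.01091465  0.05      ]]
```

View pics/c_top.png

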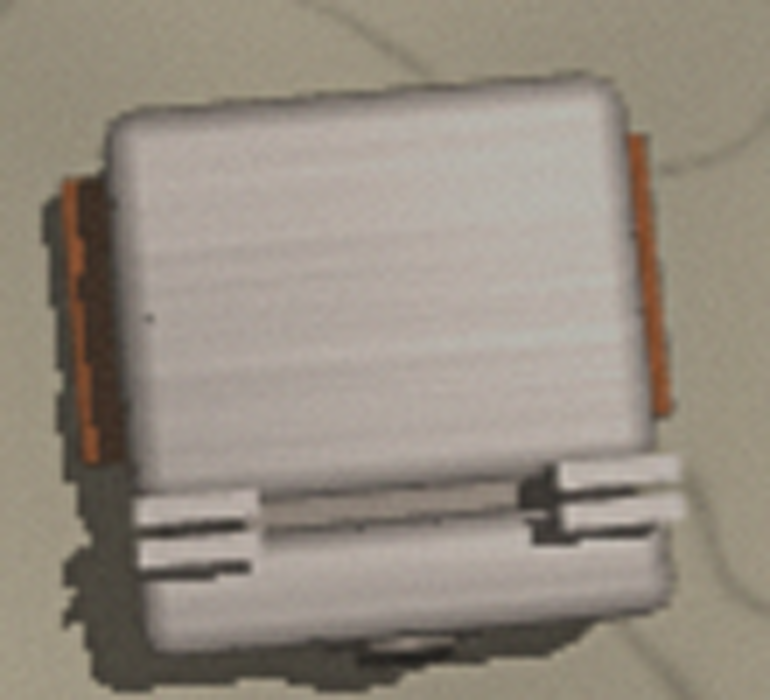

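View pics/c_scene.png

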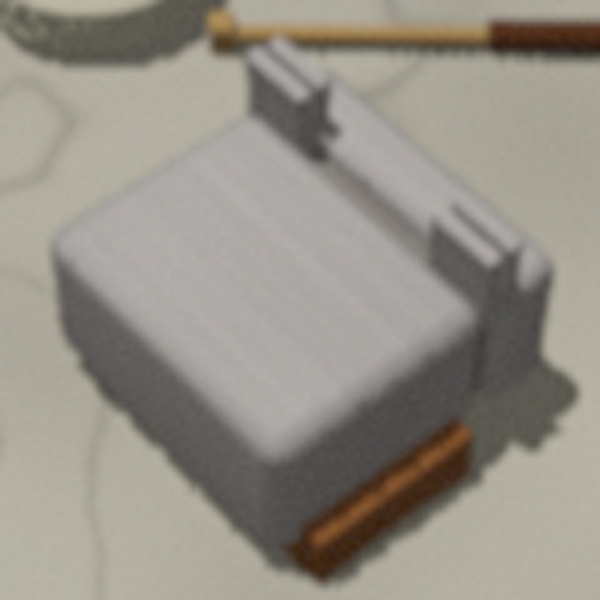

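View pics/c_tw.png

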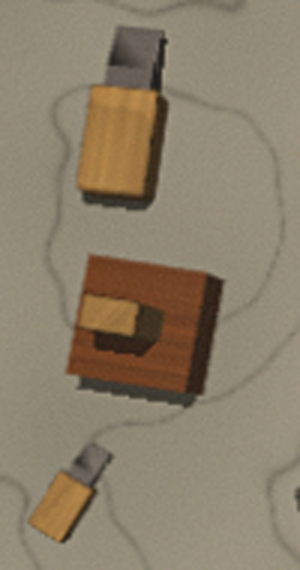

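View pics/c_sw.png

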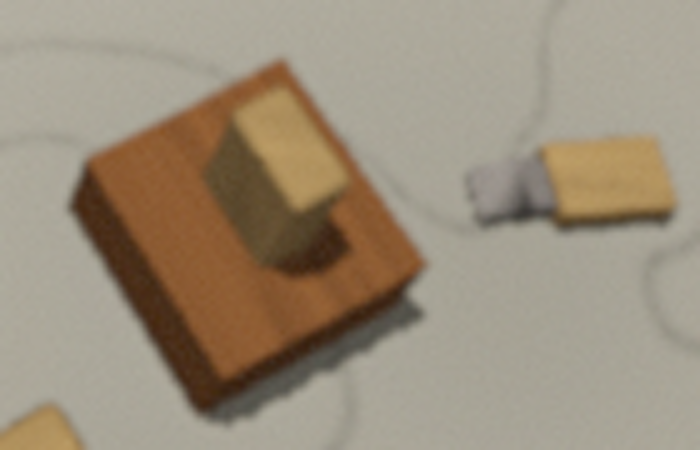

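View pics/wrist0.png

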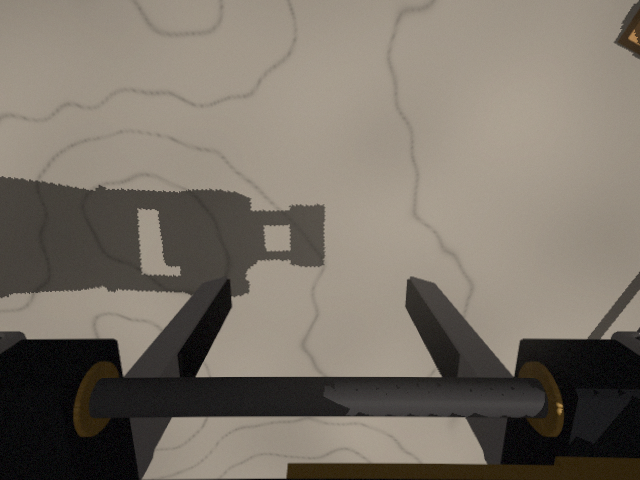

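```bash
python3 - <<'E'
from h import *
np.set_printoptions(precision=4,suppress=True)
t=load('top0');s=load('scene0')
S=np.array([[285,85],[348,185],[300,213],[235,122]])/5+[380,330]
T=np.array([[80,295],[137,298],[133,335],[78,331]])/3+[120,140]
for n,c,p in(('s',s,S),('t',t,T)):
    X=plane(c,p,.101);print(n,X,X.mean(0))
st=np.array([[90,158],[283,60],[427,265],[220,380]])/5+[380,330]
tt=np.array([[90,255],[207,272],[186,393],[68,372]])/3+[120,140]
for c,p in((s,st),(t,tt)):
    X=plane(c,p,.045);d=np.roll(X,-1,0)-X;print('st',X.mean(0),np.linalg.norm(d,axis=1),np.degrees(np.arctan2(d[:,1],d[:,0])))
# tabs, top view crop: edges of can tab top (rear), lid tab top
P=np.array([[135,492],[257,490],[257,520],[135,526],[138,543],[258,537],[260,568],[138,572],[555,462],[680,455],[682,484],[558,496],[563,500],[683,490],[685,518],[565,530]])/7+[290,210]
X=plane(t,P,.112);print(X)
P=np.array([[248,50],[312,103],[330,85],[280,38],[432,218],[496,268],[518,248],[455,203]])/5+[260,165]
print(plane(s,P,.112))
E
```

```text
s [[0.5355 0.2738 0.101 ]
 [0.5418 0.3082 0.101 ]
 [0.5599 0.3065 0.101 ]
 [0.5566 0.2741 0.101 ]] [0.5484 0.2907 0.101 ]
t [[0.5592 0.3036 0.101 ]
 [0.5583 0.2681 0.101 ]
 [0.5355 0.2691 0.101 ]
 [0.5369 0.3033 0.101 ]] [0.5475 0.286  0.101 ]
st [0.5474 0.2899 0.045 ] [0.0775 0.0785 0.0803 0.0789] [172.4175  82.6482  -7.3311 -99.4118]
st [0.5474 0.2849 0.045 ] [0.0789 0.0804 0.0793 0.0781] [-96.6402 173.4546  81.7528  -6.8156]
[[ 0.4904  0.0008  0.112 ]
 [ 0.4917 -0.0307  0.112 ]
 [ 0.484  -0.0309  0.112 ]
 [ 0.4817  0.0005  0.112 ]
 [ 0.4773 -0.0004  0.112 ]
 [ 0.4797 -0.0312  0.112 ]
 [ 0.4718 -0.0319  0.112 ]
 [ 0.4699 -0.0006  0.112 ]
 [ 0.5009 -0.1077  0.112 ]
 [ 0.5035 -0.1403  0.112 ]
 [ 0.496  -0.1409  0.112 ]
 [ 0.4921 -0.1086  0.112 ]
 [ 0.4911 -0.1099  0.112 ]
 [ 0.4945 -0.1411  0.112 ]
 [ 0.4873 -0.1417  0.112 ]
 [ 0.4834 -0.1106  0.112 ]]
[[ 0.5008 -0.1372  0.112 ]
 [ 0.4959 -0.0991  0.112 ]
 [ 0.4844 -0.1031  0.112 ]
 [ 0.4864 -0.1356  0.112 ]
 [ 0.4917 -0.025   0.112 ]
 [ 0.4863  0.0079  0.112 ]
 [ 0.4737  0.0048  0.112 ]
 [ 0.48   -0.0261  0.112 ]]
```

```bash
cat >> h.py <<'E'
from scipy.spatial.transform import Rotation as Ro
def pose():
    o=ctrl.get_obs(); r=np.array(o['eef_rot']); return np.array(o['ee_pos']),Ro.from_euler('xyz',r).as_matrix(),o
def tgt(p,R,P,yawjaw):
    # target: tool x down, tool y at yaw 'yawjaw' deg ; return delta in tool axes mm and rotvec
    a=np.radians(yawjaw);y=np.array([np.cos(a),np.sin(a),0]);x=np.array([0,0,-1.]);z=np.cross(x,y)
    Rt=np.c_[x,y,z]; return R.T@(np.array(P)-p)*1000, Ro.from_matrix(R.T@Rt).as_rotvec()
E
python3 - <<'E'
from h import *
np.set_printoptions(precision=4,suppress=True)
p,R,o=pose();print(R)
c=load('wrist0');Rc=cv2.Rodrigues(c['rvec'])[0];C=-Rc.T@c['tvec'];print('cam in tool',R.T@(C-p),'axes',R.T@Rc.T)
for yj in(-7,173):print(tgt(p,R,[.5475,.2875,.2],yj))
E
```

```text
[[-0.0004  0.4348 -0.9005]
 [ 0.0008 -0.9005 -0.4348]
 [-1.     -0.0009 -0.    ]]
cam in tool [-0.1785  0.0002 -0.0801] axes [[-0.0003 -0.2709  0.9626]
 [ 1.      0.0008  0.0006]
 [-0.0009  0.9626  0.2709]]
(array([   5.5335, -570.6741, -618.0303]), array([-0.9989, -0.0005,  0.0008]))
(array([   5.5335, -570.6741, -618.0303]), array([2.1427, 0.0009, 0.0005]))
```

Emit:
play_rows(
  deltas=[
    [[0, -33.5, -36.3, 0, 0, 0, 94], [0, -33.5, -36.3, 0, 0, 0, 94], [0, -33.5, -36.3, 0, 0, 0, 94], [0, -33.5, -36.3, 0, 0, 0, 94], [0, -33.5, -36.3, 0, 0, 0, 94], [0, -33.5, -36.3, 0, 0, 0, 94], [0, -33.5, -36.3, 0, 0, 0, 94], [0, -33.5, -36.3, 0, 0, 0, 94], [0, -33.5, -36.3, 0, 0, 0, 94], [0, -33.5, -36.3, 0, 0, 0, 94]],
  ],
)

```text
time_s: 1.15
ee_pos: [0.4206, -0.0337, 0.2056]
eef_rot: [2.501, 1.57, -0.19]
force: [-0.0, -1.4, -0.4]
grip_width: 0.0938
```

Emit:
play_rows(
  deltas=[
    [[0, -33.5, -36.3, 0, 0, 0, 94], [0, -33.5, -36.3, 0, 0, 0, 94], [0, -33.5, -36.3, 0, 0, 0, 94], [0, -33.5, -36.3, 0, 0, 0, 94], [0, -33.5, -36.3, 0, 0, 0, 94], [0, -33.5, -36.3, 0, 0, 0, 94], [0, -33.5, -36.3, 0, 0, 0, 94], [0, 0, 0, -0.14, 0, 0, 94], [0, 0, 0, -0.14, 0, 0, 94], [0, 0, 0, -0.14, 0, 0, 94]],
  ],
)

```text
time_s: 2.15
ee_pos: [0.547, 0.2862, 0.2047]
eef_rot: [-0.409, 1.57, -2.674]
force: [0.2, -0.3, 0.5]
grip_width: 0.094
```

Emit:
play_rows(
  deltas=[
    [[0, 0, 0, -0.14, 0, 0, 94], [0, 0, 0, -0.14, 0, 0, 94], [0, 0, 0, -0.14, 0, 0, 94], [0, 0, 0, -0.15, 0, 0, 94]],
  ],
)

```text
time_s: 2.55
ee_pos: [0.5471, 0.2858, 0.2051]
eef_rot: [-1.034, 1.57, -2.73]
force: [1.2, -0.1, -0.1]
grip_width: 0.0942
```

```bash
python3 - <<'E'
from h import *
np.set_printoptions(precision=4,suppress=True)
p,R,o=pose();print(p,R,o['time_s'],o['qpos'],o['force'])
snap('wrist','w1');snap('top','t1')
print(tgt(p,R,[.5475,.2875,.2],-7))
E
```

```text
[0.5471 0.2858 0.2051] [[-0.0006  0.9922 -0.1248]
 [-0.0003 -0.1248 -0.9922]
 [-1.     -0.0006  0.0004]] 2.55 [0.4221 0.4522 1.3141 0.     1.376  0.5473] [ 1.2294 -0.0756 -0.085 ]
(array([ 5.1006,  0.1871, -1.7035]), array([-0.003 ,  0.0004,  0.0006]))
```

View pics/w1.png

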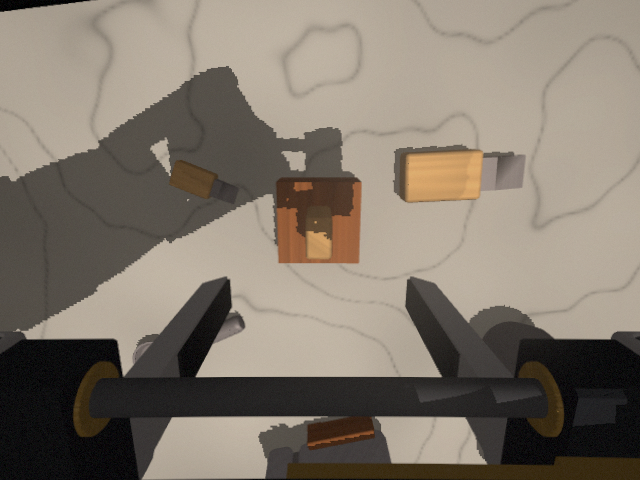

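The wrist view shows the stand at (319,221) with the handle upright on it, its top face spanning columns 306–331 and rows 207–258, well between the open fingers.

```bash
python3 - <<'E'
from h import *
im=cv2.imread('pics/w1.png');cv2.imwrite('pics/c1.png',cv2.resize(im[170:270,265:370],None,fx=6,fy=6,interpolation=cv2.INTER_CUBIC))
E
```

```text
(no output)
```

View pics/c1.png

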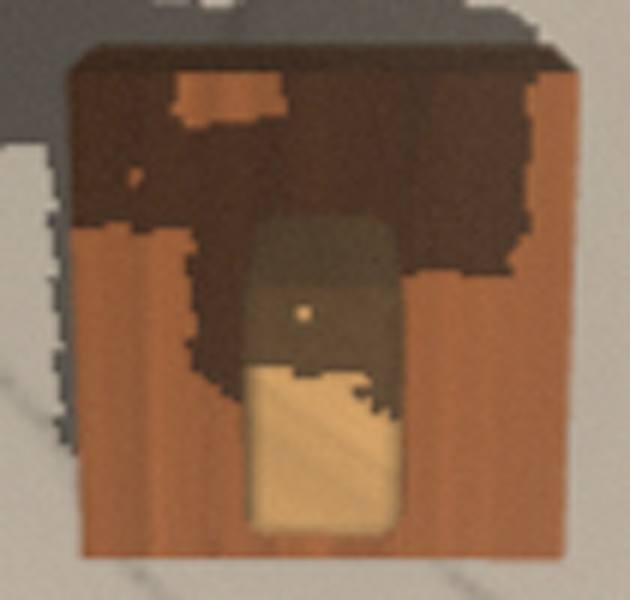

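```bash
python3 - <<'E'
from h import *
np.set_printoptions(precision=4,suppress=True)
c=load('w1');p,R,o=pose()
A=np.array([[246,285],[403,285],[402,534],[246,534]])/6+[265,170]
X=plane(c,A,.101);print(X,X.mean(0));print('tool',(X.mean(0)-p)@R*1000)
B=np.array([[72,70],[580,70],[565,558],[82,558]])/6+[265,170]
X=plane(c,B,.045);d=np.roll(X,-1,0)-X;print(X.mean(0),np.linalg.norm(d,axis=1),np.degrees(np.arctan2(d[:,1],d[:,0])));print('tool',(X.mean(0)-p)@R*1000)
E
```

```text
[[0.5412 0.3066 0.101 ]
 [0.5619 0.304  0.101 ]
 [0.5578 0.2693 0.101 ]
 [0.5365 0.2719 0.101 ]] [0.5494 0.2879 0.101 ]
tool [104.1278   1.9998  -2.3836]
[0.5495 0.2876 0.045 ] [0.0789 0.0801 0.0799 0.0801] [ -7.1185 -97.0008 172.8939  82.2705]
tool [160.1278   2.1926  -2.0674]
```

Emit:
play_rows(
  deltas=[
    [[30, 2, -2.2, 0, 0, 0, 94], [40, 0, 0, 0, 0, 0, 94], [40, 0, 0, 0, 0, 0, 94], [25, 0, 0, 0, 0, 0, 94], [16, 0, 0, 0, 0, 0, 94], [0, 0, 0, 0, 0, 0, 60]],
  ],
)

```text
time_s: 3.25
ee_pos: [0.5487, 0.2874, 0.0526]
eef_rot: [-1.019, 1.568, -2.724]
force: [-0.4, -0.4, -0.3]
grip_width: 0.0892
```

Emit:
play_rows(
  deltas=[
    [[0, 0, 0, 0, 0, 0, 30], [0, 0, 0, 0, 0, 0, 10], [0, 0, 0, 0, 0, 0, 10], [0, 0, 0, 0, 0, 0, 10], [0, 0, 0, 0, 0, 0, 10], [0, 0, 0, 0, 0, 0, 10]],
  ],
  grip_force=50,
)

```text
time_s: 3.85
ee_pos: [0.5496, 0.2878, 0.0547]
eef_rot: [2.222, 1.571, 0.52]
force: [-0.2, -1.3, 0.1]
grip_width: 0.0413
```

```bash
python3 - <<'E'
from h import *
np.set_printoptions(precision=4,suppress=True)
p,R,o=pose();print(p,o['force'],o['grip_width'])
snap('wrist','w2')
E
```

```text
[0.5496 0.2878 0.0547] [-0.1829 -1.333   0.1163] 0.04126117302373458
```

View pics/w2.png

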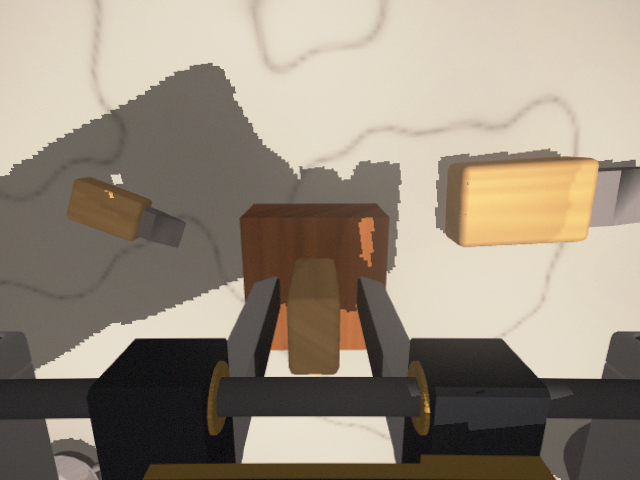

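The handle (285–340, 258–372) sits centred between the fingers, which are still closing.

Emit:
play_rows(
  deltas=[
    [[0, 0, 0, 0, 0, 0, 10], [0, 0, 0, 0, 0, 0, 10], [0, 0, 0, 0, 0, 0, 10], [0, 0, 0, 0, 0, 0, 10], [0, 0, 0, 0, 0, 0, 10]],
  ],
)

```text
time_s: 4.4
ee_pos: [0.5491, 0.2879, 0.0545]
eef_rot: [-1.325, 1.57, -3.026]
force: [-6.2, -0.6, 2.4]
grip_width: 0.0219
```

```bash
python3 - <<'E'
from h import *
np.set_printoptions(precision=4,suppress=True)
p,R,o=pose();print(p,R,o['force'],o['moment'],o['grip_width'])
snap('wrist','w3')
E
```

```text
[0.5491 0.2879 0.0545] [[-0.0008  0.9914 -0.1305]
 [-0.0001 -0.1305 -0.9914]
 [-1.     -0.0008  0.0002]] [-6.2215 -0.5563  2.3951] [-0.0431  1.0277  0.0607] 0.0218525696736078
```

Emit:
play_rows(
  deltas=[
    [[-10, 0, 0, 0, 0, 0, 10], [-20, 0, 0, 0, 0, 0, 10], [-30, 0, 0, 0, 0, 0, 10], [-40, 0, 0, 0, 0, 0, 10], [-40, 0, 0, 0, 0, 0, 10], [-10, 0, 0, 0, 0, 0, 10], [0, 0, 0, 0, 0, 0, 10]],
  ],
)

```text
time_s: 5.15
ee_pos: [0.5501, 0.2879, 0.2058]
eef_rot: [2.074, 1.568, 0.372]
force: [-0.4, 0.3, -3.5]
grip_width: 0.0218
```

```bash
python3 - <<'E'
from h import *
np.set_printoptions(precision=4,suppress=True)
p,R,o=pose();print(p,o['force'],o['moment'],o['grip_width'],o['time_s'])
print(tgt(p,R,[.482,-.016,.2045],5.2))
snap('wrist','w4')
E
```

```text
[0.5501 0.2879 0.2058] [-0.415   0.2503 -3.5075] [-0.023  -0.0585 -0.0045] 0.021784321024438388 5.15
(array([  0.8105, -27.7446, 310.1765]), array([-0.2219, -0.0012, -0.0028]))
```

View pics/w4.png

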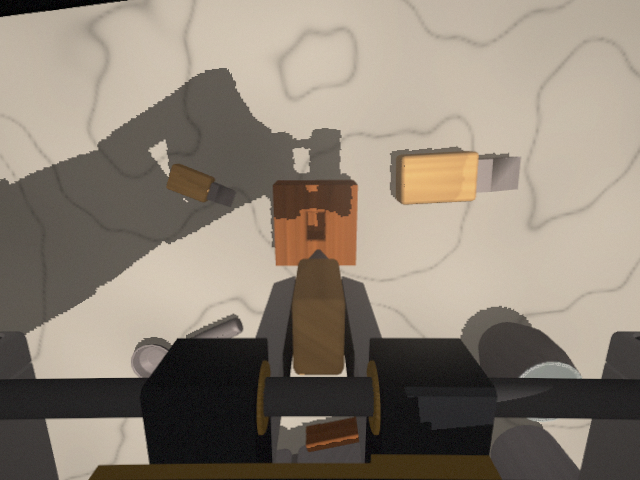

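Emit:
play_rows(
  deltas=[
    [[0, -4, 44.3, 0, 0, 0, 10], [0, -4, 44.3, 0, 0, 0, 10], [0, -4, 44.3, 0, 0, 0, 10], [0, -4, 44.3, 0, 0, 0, 10], [0, -4, 44.3, 0, 0, 0, 10], [0, -4, 44.3, 0, 0, 0, 10], [0, -4, 44.3, 0, 0, 0, 10], [0, 0, 0, -0.11, 0, 0, 10], [0, 0, 0, -0.11, 0, 0, 10], [0, 0, 0, 0, 0, 0, 10]],
  ],
)

```text
time_s: 6.2
ee_pos: [0.4805, -0.0163, 0.2026]
eef_rot: [-1.758, 1.568, 3.044]
force: [-1.1, 0.8, -2.2]
grip_width: 0.0216
```

```bash
python3 - <<'E'
from h import *
np.set_printoptions(precision=4,suppress=True)
p,R,o=pose();print(p,R,o['force'],o['moment'],o['grip_width'],o['time_s'])
snap('wrist','w5')
im=cv2.imread('pics/w5.png');cv2.imwrite('pics/c5.png',cv2.resize(im[120:280,230:400],None,fx=4.5,fy=3.75*1.0,interpolation=cv2.INTER_CUBIC))
E
```

```text
[ 0.4805 -0.0163  0.2026] [[-0.003   0.9959  0.09  ]
 [ 0.0003  0.09   -0.9959]
 [-1.     -0.003  -0.0006]] [-1.0611  0.8466 -2.2481] [-0.0221 -0.0765  0.0267] 0.02163243206107882 6.2
```

View pics/w5.png

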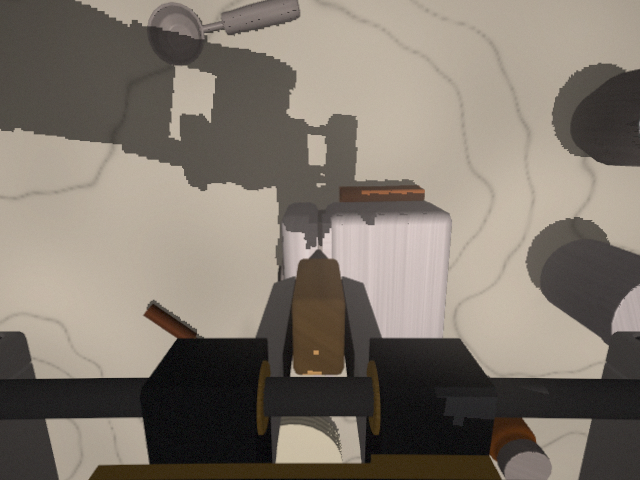

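View pics/c5.png

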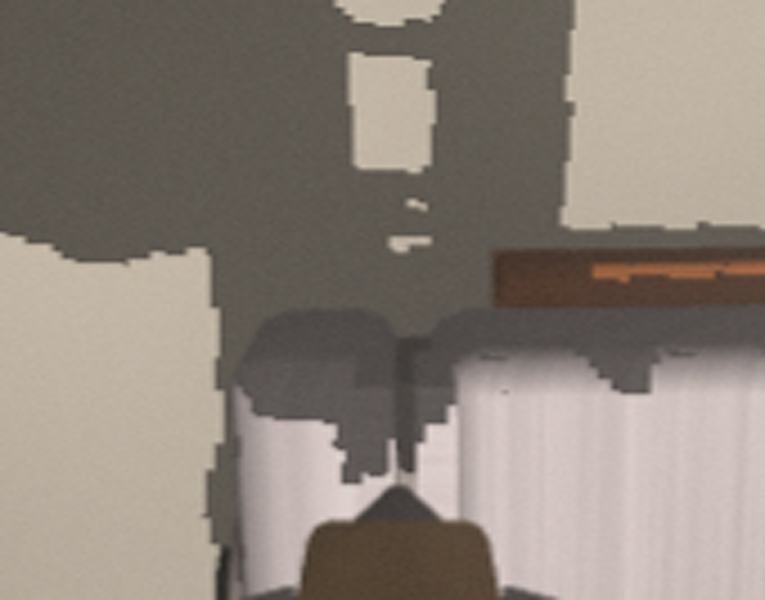

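```bash
python3 - <<'E'
from h import *
im=cv2.imread('pics/w5.png');g=im[190:262,295:345]
g=cv2.resize(g,None,fx=12,fy=8,interpolation=cv2.INTER_CUBIC);cv2.imwrite('pics/c5b.png',np.clip(g.astype(float)*1.6,0,255).astype(np.uint8))
G=cv2.cvtColor(im,cv2.COLOR_BGR2GRAY)
for r in range(200,252,3):print(r,G[r,304:336])
E
```

```text
200 [88 92 91 88 90 90 91 90 89 90 88 86 89 89 87 90 89 91 87 87 87 90 87 89
 90 86 89 89 90 88 90 90]
203 [77 77 76 76 78 73 74 80 81 83 86 89 88 89 91 91 87 88 88 86 88 89 89 87
 89 88 86 86 78 76 78 79]
206 [75 77 78 77 75 75 75 77 74 76 74 77 81 87 88 91 88 87 89 89 89 89 89 78
 75 75 76 74 77 75 78 76]
209 [75 79 76 76 76 77 77 77 78 76 75 76 74 76 84 85 85 79 79 82 78 78 74 74
 74 77 76 76 74 76 75 77]
212 [78 75 78 76 74 79 76 79 76 77 78 75 75 74 65 63 63 64 61 64 65 67 75 74
 78 75 76 77 76 78 79 77]
215 [ 81  81  82  82  84  78  76  78  77  78  75  76  76  73  61  63  64  67
  74  77  77  76  78  75  78  77  80  81  89  93 100 104]
218 [ 88  85  85  86  86  81  79  77  76  77  79  77  78  72  65  64  64  68
  74  75  78  78  79  79  78  79  92 112 119 126 131 134]
221 [ 86  89  86  87  84  77  77  78  75  76  79  75  79  73  68  65  64  65
  73  78  80  79  77  78  78  79  89 117 145 149 155 156]
224 [ 89  91  89  91  89  92  89  89  89  91  90  92  89  81  72  74  73  74
  85  90  94  94  91  91  91  94  96 122 159 164 171 177]
227 [ 88  93  89  90  91  91  90  89  90  91 
[... 469 characters left out ...]
 210 193 162 170 177 184]
239 [157  91  91  91  93  89  91  90  92  89  89  90 146 172  72  72  74  76
 140 210 209 209 209 208 207 210 210 194 161 170 175 183]
242 [208 212 181  93  90  89  90  87  87  91  88  88 143 174  96  74  75  70
 141 203 204 203 203 201 204 204 207 188 160 170 176 181]
245 [210 178  93  89  94  90  92  94  92  89  91  91 148 184 136 120  73  71
 145 206 208 208 210 208 210 210 210 194 161 169 174 183]
248 [208 179  95  90  93  88 147 203 205 207 207 205 208 183 141 157 157 158
 179 208 209 207 207 206 209 207 210 192 160 168 174 182]
251 [208 210 212 212 211 206 201 201 201 200 173  94  63  62  64  65  68  93
 159 205 203 202 203 204 203 206 207 187 157 168 174 181]
```

View pics/c5b.png

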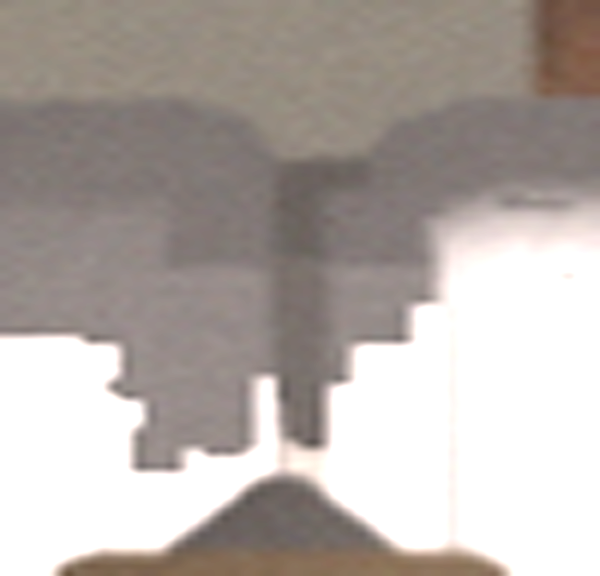

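```bash
python3 - <<'E'
from h import *
np.set_printoptions(precision=2,suppress=True)
im=cv2.imread('pics/w5.png');G=cv2.cvtColor(im,cv2.COLOR_BGR2GRAY)
for r in range(247,262):print(r,G[r,302:338])
c=load('w5');p,R,o=pose()
def tool(X): return (X-p)@R*1000
for z in(.112,.112):
  print(tool(plane(c,[[317.1,225],[317.1,236],[322,225],[322,236],[319.5,223],[331.3,225],[331.3,240]],z)))
print(tool(plane(c,[[318.5,249.5],[314,250],[323,250]],p[2]-.0435)))
# edge-fit seam
def half(row,lo,hi):
    l=row[lo:hi].astype(float);m=(l.max()+l.min())/2
    return l
E
```

```text
247 [205 205 207 179  91  91  94  91 145 195 179 180 181 190 206 183 142 156
 157 156 176 205 208 208 207 208 209 208 207 192 160 168 175 183 192 198]
248 [204 203 208 179  95  90  93  88 147 203 205 207 207 205 208 183 141 157
 157 158 179 208 209 207 207 206 209 207 210 192 160 168 174 182 192 198]
249 [203 205 207 202 186 187 184 179 187 203 202 204 202 195 166 126 102 110
 128 157 176 204 203 204 204 205 205 205 205 190 157 169 175 182 192 198]
250 [204 204 207 210 211 212 209 205 201 202 202 202 193 157  95  72  66  73
  88 130 176 205 205 205 204 205 206 207 207 189 160 167 174 182 190 197]
251 [203 206 208 210 212 212 211 206 201 201 201 200 173  94  63  62  64  65
  68  93 159 205 203 202 203 204 203 206 207 187 157 168 174 181 191 199]
252 [203 206 207 210 211 212 209 203 199 201 199 179 116  62  63  64  65  63
  64  72 116 174 202 203 202 201 203 202 205 190 159 168 172 179 192 197]
253 [204 206 206 211 211 212 209 203 200 200 179 120  70  63  63  67  64  63
  67  66  78 123 175 202 203 202 203 204 204 188 160 166 174 183 191 198]
254 [204 205 206 210 211 212 208 203 200 18
[... 875 characters left out ...]
  69  68  68  69  67  65  69  72  70  70  70  71  72  70  71  74
  73  73  72  72  74  71  76  74  75  76  77  77  77  77  79  94 129 175]
261 [ 68  67  66  70  66  65  67  70  70  69  69  70  68  72  71  68  71  74
  72  72  72  75  74  76  76  78  74  74  77  77  75  76  77  76  85 147]
[[ 90.82   0.27 -16.34]
 [ 90.81   0.3   -7.63]
 [ 90.81   4.02 -16.36]
 [ 90.8    4.08  -7.65]
 [ 90.81   2.1  -17.92]
 [ 90.79  11.14 -16.4 ]
 [ 90.78  11.31  -4.49]]
[[ 90.82   0.27 -16.34]
 [ 90.81   0.3   -7.63]
 [ 90.81   4.02 -16.36]
 [ 90.8    4.08  -7.65]
 [ 90.81   2.1  -17.92]
 [ 90.79  11.14 -16.4 ]
 [ 90.78  11.31  -4.49]]
[[ 43.5    1.35 -11.16]
 [ 43.51  -1.54 -10.8 ]
 [ 43.49   4.25 -10.84]]
```

The seam at the left end shows as a dark line at columns 317.1–322.0 and rows 223–247. The blade is centred at column 318.05, so the seam centre is about 1.1 mm toward tool +y.

Emit:
play_rows(
  deltas=[
    [[10, 1.1, -2, 0, 0, 0, 10], [15, 0, 0, 0, 0, 0, 10], [12, 0, 0, 0, 0, 0, 10], [6, 0, 0, 0, 0, 0, 10], [0, 0, 0, 0, 0, 0, 10], [0, 0, 0, 0, 0, 0, 10]],
  ],
)

```text
time_s: 6.85
ee_pos: [0.4823, -0.0139, 0.1617]
eef_rot: [1.366, 1.57, -0.116]
force: [-0.9, 0.0, -2.0]
grip_width: 0.0216
```

```bash
python3 - <<'E'
from h import *
np.set_printoptions(precision=2,suppress=True)
p,R,o=pose();print(p*1000,o['force'],o['grip_width'],o['time_s'])
c=snap('wrist','w6')
im=cv2.imread('pics/w6.png');G=cv2.cvtColor(im,cv2.COLOR_BGR2GRAY)
g=cv2.resize(im[200:272,285:355],None,fx=10,fy=8,interpolation=cv2.INTER_CUBIC);cv2.imwrite('pics/c6.png',np.clip(g.astype(float)*1.6,0,255).astype(np.uint8))
for r in range(222,262,2):print(r,G[r,302:338])
E
```

```text
[482.35 -13.86 161.67] [-0.88  0.03 -2.05] 0.021623515967125112 6.85
222 [79 76 79 78 76 77 76 75 77 72 74 74 71 66 63 61 61 62 61 64 60 66 72 74
 76 76 74 75 76 74 76 77 77 80 83 76]
224 [80 79 78 76 81 77 78 77 75 76 75 76 72 63 64 60 61 63 60 61 61 70 75 72
 75 73 75 75 76 76 77 78 77 79 76 78]
226 [77 75 78 73 78 76 78 73 76 77 76 74 71 62 62 62 62 61 64 66 65 67 74 77
 72 74 74 76 77 76 80 78 78 80 80 81]
228 [79 82 78 78 77 78 77 75 76 76 77 80 71 63 62 66 65 73 76 76 79 75 76 78
 77 77 78 77 76 78 81 83 84 85 86 82]
230 [83 84 84 78 80 79 79 74 78 76 76 76 70 63 60 64 63 70 80 78 78 77 79 78
 75 76 77 81 81 83 84 85 85 84 86 85]
232 [88 87 78 79 76 75 78 80 76 75 76 75 68 62 62 62 62 71 78 76 82 78 75 78
 78 77 78 81 84 84 88 90 90 89 86 89]
234 [ 89  86  79  77  79  78  77  77  76  76  77  78  72  65  65  62  66  72
  78  77  78  80  78  76  78  79  80  84 102 112  86  90  90  89  87  87]
236 [ 92  86  76  76  81  79  78  77  77  75  77  76  71  63  65  67  67  73
  77  76  79  77  76  76  79  77  77  79 114 152 158 161 162 158 151 154]
238 [ 89  82  79  75  77  76  78  75  7
[... 1072 characters left out ...]
67  60  60  61  60  62
  61  63  74  84  89  90  91  92  88 105 139 169 174 181 187 175 166 204]
254 [ 91  91  91  90  91  91  91  91  90  85  74  60  60  61  58  61  62  66
  63  68  63  69  75  86  90  93  91 106 140 169 175 181 185 195 203 204]
256 [ 92  91  91  91  89  90  88  88  76  63  62  60  61  62  60  62  61  62
  62  62  68  65  64  68  76  89  91 104 140 170 175 180 185 195 201 206]
258 [ 91  82  84  82  84  82  75  64  62  60  61  61  64  68  64  62  67  63
  68  64  65  67  70  72  69  77  80  94 119 138 141 150 175 195 202 203]
260 [ 64  70  65  66  68  67  68  65  68  67  68  66  67  70  72  68  69  73
  68  71  72  73  74  74  73  73  77  74  73  74  74  76  79  95 136 179]
```

View pics/c6.png

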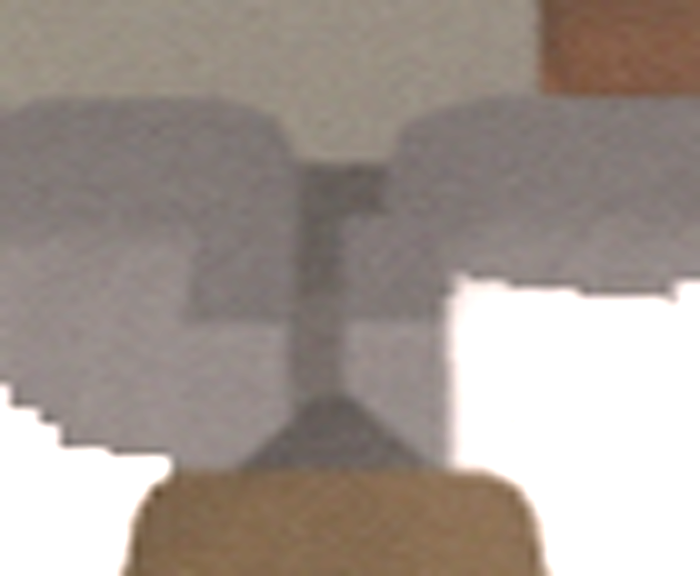

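```bash
python3 - <<'E'
from h import *
np.set_printoptions(precision=2,suppress=True)
p,R,o=pose();c=load('w6');print(p*1000,o['qpos'])
# use a yaw-only frame
a=np.radians(5.2);ex=np.array([np.cos(a),np.sin(a),0]);ey=np.array([-np.sin(a),np.cos(a),0])
def f(uv,z):
    X=plane(c,uv,z);return np.c_[X@ex,X@ey]*1000
print('seam',f([[313.1,244],[319,244],[316.05,240],[316.05,248]],.112)); print('tip',f([[318,249.5],[318,250.5]],.118)); 
print('tcp',p@ex*1000,p@ey*1000)
E
```

```text
[482.43 -13.88 161.88] [-0.1   0.19  1.76  0.    1.19 -0.19]
seam [[477.13 -44.27]
 [481.02 -44.27]
 [479.09 -41.53]
 [479.07 -47.02]]
tip [[480.36 -46.23]
 [480.36 -46.9 ]]
tcp 479.1901016376542 -57.54683436601919
```

Emit:
play_rows(
  deltas=[
    [[2, -1.3, 0, 0, 0, 0, 10], [0, 0, 0, 0, 0, 0, 10], [0, 0, 0, 0, 0, 0, 10]],
  ],
)

```text
time_s: 7.2
ee_pos: [0.4809, -0.0141, 0.1596]
eef_rot: [1.22, 1.571, -0.262]
force: [-1.0, 0.8, -1.3]
grip_width: 0.0212
```

```bash
cat > chk.py <<'E'
import sys
from h import *
np.set_printoptions(precision=2,suppress=True)
tag=sys.argv[1]; p,R,o=pose();print(p*1000,o['force'],o['moment'],o['grip_width'],o['time_s'])
c=snap('wrist',tag)
im=cv2.imread(f'pics/{tag}.png');G=cv2.cvtColor(im,cv2.COLOR_BGR2GRAY)
g=cv2.resize(im[200:272,285:355],None,fx=10,fy=8,interpolation=cv2.INTER_CUBIC);cv2.imwrite(f'pics/c_{tag}.png',np.clip(g.astype(float)*1.6,0,255).astype(np.uint8))
for r in list(map(int,sys.argv[2:])):print(r,G[r,302:338])
E
python3 chk.py w7 242 246 250 252 254 256
```

```text
[480.88 -14.06 159.61] [-1.    0.84 -1.29] [-0.1  -0.11  0.03] 0.02122787056881847 7.2
242 [ 89  92  93  91  91  91  90  92  91  91  89  94  93  86  75  72  73  73
  73  79  90  94  92  92  92  93  91  92  92 100 136 170 175 182 187 196]
246 [ 92  92  93  94  91  92  88  91  89  86  91  90  93  87  75  67  73  70
  71  81  89  92  91  93  90  91  94  93  93 100 136 169 175 182 189 196]
250 [ 92  93  95  90  89  87  88  88  89  88  87  89  87  77  64  61  62  61
  61  77  89  90  89  90  88  92  90  89  90  96 133 169 175 182 187 197]
252 [ 92  92  92  91  89  89  89  90  90  90  93  82  67  61  60  60  62  60
  59  63  69  86  89  88  89  90  90  93  92  99 133 169 176 180 187 197]
254 [ 92  91  93  92  91  89  90  89  92  87  72  64  60  58  61  63  61  65
  65  64  64  68  73  85  92  91  93  92  92  97 132 169 175 183 190 196]
256 [ 93  94  92  90  91  91  92  90  76  62  61  61  61  60  62  64  63  64
  60  64  63  64  67  66  81  90  93  91  94  99 135 170 174 180 188 188]
```

View pics/c_w7.png

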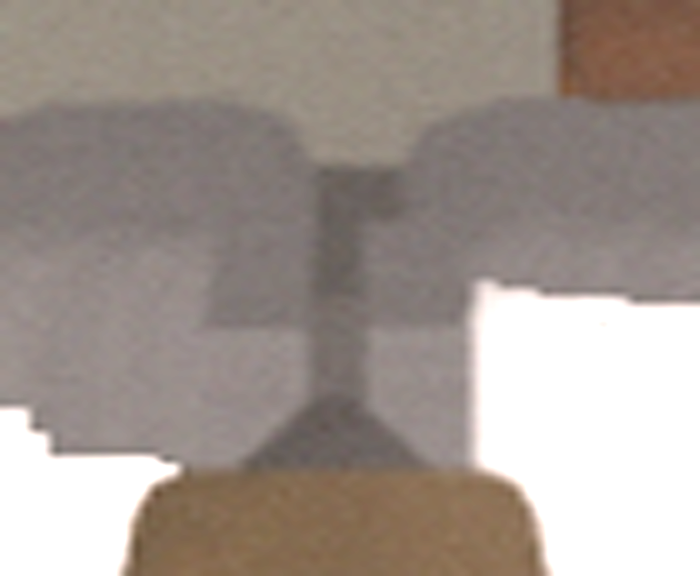

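Emit:
play_rows(
  deltas=[
    [[1, 0, 0, 0, 0, 0, 10], [1, 0, 0, 0, 0, 0, 10], [1, 0, 0, 0, 0, 0, 10], [0.5, 0, 0, 0, 0, 0, 10], [0, 0, 0, 0, 0, 0, 10]],
  ],
)

```text
time_s: 7.75
ee_pos: [0.4808, -0.014, 0.1558]
eef_rot: [-1.546, 1.571, -3.028]
force: [-0.3, 1.2, -2.3]
grip_width: 0.0216
```

Emit:
play_rows(
  deltas=[
    [[0.5, 0, 0, 0, 0, 0, 10], [0.5, 0, 0, 0, 0, 0, 10], [0, 0, 0, 0, 0, 0, 10]],
  ],
)

```text
time_s: 8.05
ee_pos: [0.4809, -0.014, 0.1549]
eef_rot: [1.903, 1.571, 0.421]
force: [1.1, 0.0, -2.5]
grip_width: 0.0217
```

```bash
python3 chk.py w8 242 246 250 252 254 256
```

```text
[480.88 -14.   154.92] [ 1.07  0.02 -2.46] [-0.01 -0.11  0.02] 0.021716120236285056 8.05
242 [ 90  92  89  79  78  79  77  75  76  78  77  78  77  76  70  68  70  73
  72  74  78  79  78  78  81  82  83  84  83  84  84 126 170 177 183 187]
246 [ 91  91  90  89  90  88  89  89  88  91  88  89  91  87  74  71  72  71
  70  78  89  90  90  89  90  90  89  90  90  90 125 171 178 180 188 192]
250 [ 92  92  92  89  89  91  91  91  92  91  88  90  88  80  63  62  60  62
  64  75  87  86  91  92  90  90  90  89  90  89 126 169 175 179 186 193]
252 [ 91  89  93  90  88  89  91  91  88  88  90  84  68  62  58  63  60  63
  63  63  73  81  89  91  91  90  94  90  91  91 123 168 174 180 187 193]
254 [ 93  93  93  92  89  90  92  89  88  89  73  62  60  61  63  62  63  64
  63  67  67  66  74  85  90  90  90  92  90  89 123 166 174 182 186 193]
256 [ 92  92  92  93  91  93  91  86  75  64  62  59  60  62  62  63  62  63
  63  64  65  66  66  68  77  88  90  91  93  95 124 167 173 181 185 192]
```

View pics/c_w8.png

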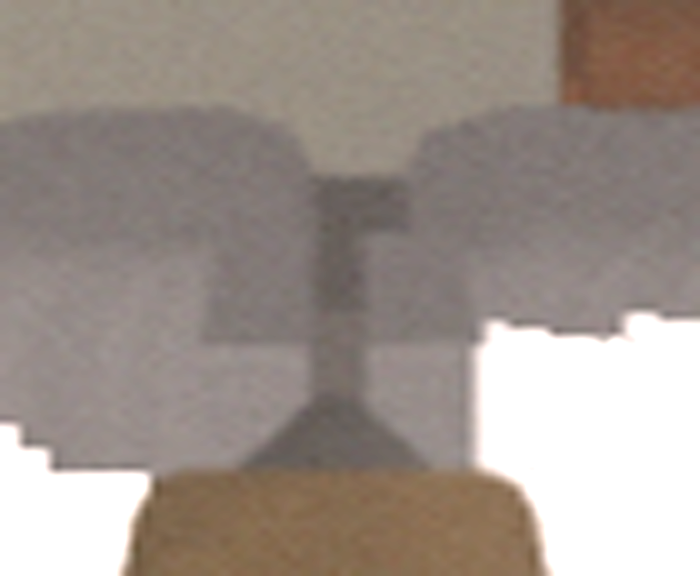

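Emit:
play_rows(
  deltas=[
    [[0.5, 0, 0, 0, 0, 0, 10], [0.5, 0, 0, 0, 0, 0, 10], [0.5, 0, 0, 0, 0, 0, 10], [0.5, 0, 0, 0, 0, 0, 10], [0, 0, 0, 0, 0, 0, 10]],
  ],
)

```text
time_s: 8.6
ee_pos: [0.481, -0.014, 0.153]
eef_rot: [1.49, 1.571, 0.008]
force: [0.7, -0.3, -2.7]
grip_width: 0.0215
```

Emit:
play_rows(
  deltas=[
    [[0.5, -0.1, 0, 0, 0, 0, 10], [0.5, -0.1, 0, 0, 0, 0, 10], [0.5, -0.1, 0, 0, 0, 0, 10], [0.5, -0.15, 0, 0, 0, 0, 10], [0, 0, 0, 0, 0, 0, 10]],
  ],
)

```text
time_s: 9.1
ee_pos: [0.4807, -0.014, 0.1511]
eef_rot: [1.497, 1.57, 0.015]
force: [4.0, 0.4, 0.1]
grip_width: 0.0219
```

Emit:
play_rows(
  deltas=[
    [[0.5, -0.12, 0, 0, 0, 0, 10], [0.5, -0.13, 0, 0, 0, 0, 10], [0, 0, 0, 0, 0, 0, 10]],
  ],
)

```text
time_s: 9.4
ee_pos: [0.4805, -0.0141, 0.1501]
eef_rot: [1.46, 1.57, -0.022]
force: [4.4, 0.7, 0.9]
grip_width: 0.0221
```

```bash
python3 chk.py w9 242 246 250 252 254 256
```

```text
[480.45 -14.08 150.14] [4.37 0.73 0.88] [ 0.17 -1.18  0.06] 0.022105764381290752 9.4
242 [ 93  91  90  85  78  75  76  74  76  78  77  77  76  77  71  70  68  68
  70  72  75  76  79  76  76  79  78  77  80  79  79  84 114 148 152 138]
246 [ 89  93  92  91  91  92  93  89  92  94  92  93  92  88  81  73  72  74
  71  73  82  92  92  93  92  92  92  91  93  93  90 127 173 177 185 189]
250 [ 94  92  90  91  90  90  90  91  90  91  92  91  91  88  77  62  60  60
  65  70  83  92  89  89  93  91  92  90  93  91  90 124 170 176 183 190]
252 [ 93  93  91  91  89  91  89  90  89  90  90  85  72  68  59  57  60  60
  63  65  70  84  91  90  89  90  91  90  89  90  89 129 169 175 183 189]
254 [ 93  92  90  91  90  89  86  89  87  86  73  60  59  60  62  64  60  64
  63  64  62  68  73  85  90  89  91  91  91  90  90 125 170 176 183 191]
256 [ 93  93  92  92  92  89  91  90  76  65  58  61  65  59  63  65  63  66
  65  64  64  68  65  68  73  90  91  89  93  91  94 127 171 179 183 189]
```

View pics/c_w9.png

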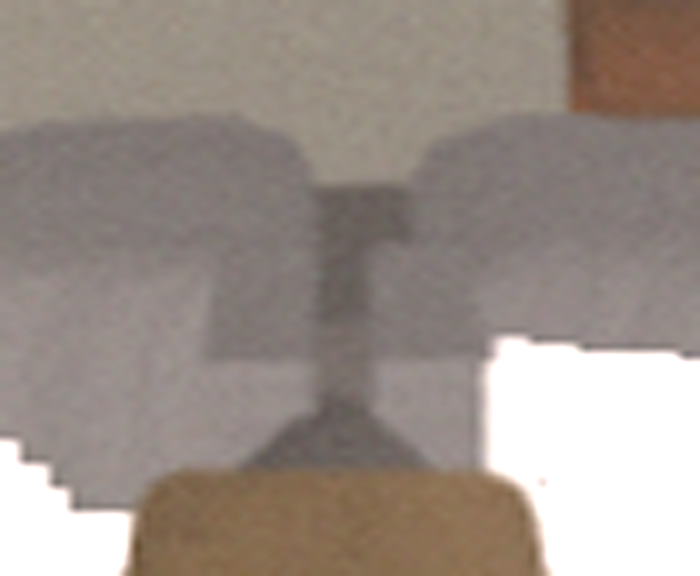

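Emit:
play_rows(
  deltas=[
    [[0.5, -0.13, 0, 0, 0, 0, 10], [0.5, -0.13, 0, 0, 0, 0, 10], [0.5, -0.13, 0, 0, 0, 0, 10], [0.5, -0.13, 0, 0, 0, 0, 10], [0, 0, 0, 0, 0, 0, 10]],
  ],
)

```text
time_s: 9.95
ee_pos: [0.4797, -0.0141, 0.1479]
eef_rot: [1.446, 1.571, -0.036]
force: [5.1, 0.3, 2.0]
grip_width: 0.0221
```

Emit:
play_rows(
  deltas=[
    [[0.5, -0.13, 0, 0, 0, 0, 10], [0.5, -0.13, 0, 0, 0, 0, 10], [0.5, -0.13, 0, 0, 0, 0, 10], [0.5, -0.13, 0, 0, 0, 0, 10], [0, 0, 0, 0, 0, 0, 10]],
  ],
)

```text
time_s: 10.45
ee_pos: [0.4791, -0.0142, 0.1459]
eef_rot: [-2.904, 1.571, 1.898]
force: [5.0, 1.8, 1.4]
grip_width: 0.0216
```

```bash
python3 chk.py w10 246 250 252 254 
```

```text
[479.1  -14.17 145.89] [4.99 1.79 1.41] [ 0.18 -1.19  0.06] 0.0216453245292176 10.45
246 [85 77 77 79 77 78 78 76 76 77 75 73 72 70 69 68 69 69 72 71 71 73 74 79
 77 80 78 81 82 82 84 83 83 86 86 88]
250 [ 91  93  90  90  91  92  92  90  89  88  90  83  76  64  63  61  61  59
  62  66  70  70  78  88  90  87  91  89  92  88  89  88  91 109 151 174]
252 [ 88  91  91  90  92  89  89  90  92  91  91  83  66  58  61  62  63  61
  63  61  65  70  77  92  88  93  91  92  90  92  91  91  94 108 149 176]
254 [ 92  90  94  90  91  91  91  90  89  86  72  65  60  59  59  63  62  63
  64  63  63  65  70  86  92  90  90  90  91  90  90  90  89 109 149 174]
```

View pics/c_w10.png

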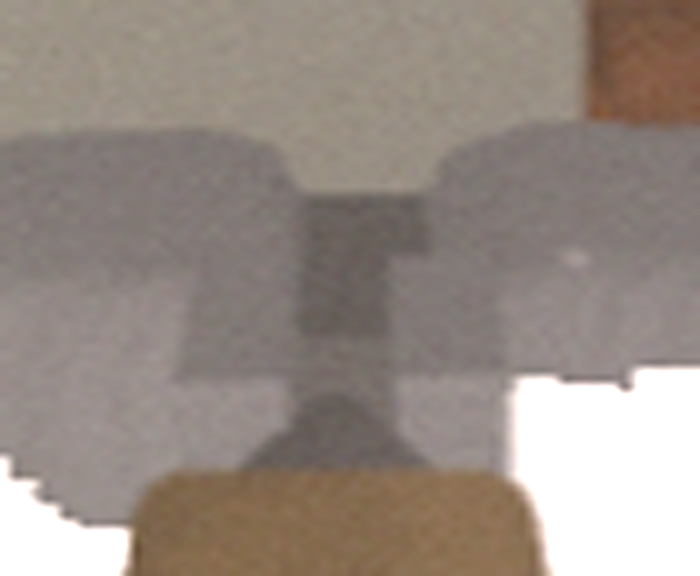

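```bash
cat > seam.py <<'E'
import sys
from h import *
np.set_printoptions(precision=2,suppress=True)
# usage: tag l r row  (px)
c=load(sys.argv[1]);l,r,row=map(float,sys.argv[2:5])
z=float(sys.argv[5]) if len(sys.argv)>5 else .112
X=plane(c,[[l,row],[r,row]],z);print('width mm',np.linalg.norm(X[1]-X[0])*1000)
E
python3 seam.py w10 313.9 324.7 248; python3 seam.py w9 315.9 322.1 246;python3 - <<'E'
import cv2,numpy as np
G=cv2.cvtColor(cv2.imread('pics/w10.png'),cv2.COLOR_BGR2GRAY)
for r in(247,248,249):print(r,G[r,308:330])
E
```

```text
width mm 6.646893155976344
width mm 3.885987657756101
247 [84 82 86 86 84 80 73 72 69 70 71 70 73 73 70 72 80 88 88 90 86 93]
248 [90 89 90 92 90 83 70 68 71 72 71 72 70 75 70 71 82 93 91 91 93 92]
249 [95 92 92 91 92 85 73 71 67 64 62 63 70 70 74 73 80 90 91 92 90 92]
```

Emit:
play_rows(
  deltas=[
    [[-1, 0.2, 0, 0, 0, 0, 10], [-4, 0, 0, 0, 0, 0, 10], [-7, 0, 0, 0, 0, 0, 10], [-5, 0, 0, 0, 0, 0, 10], [0, 0.9, 15, 0, 0, 0, 10], [0, 1, 35, 0, 0, 0, 10], [0, 0, 35, 0, 0, 0, 10], [0, 0, 25, 0, 0, 0, 10], [0, 0, 0, 0, 0, 0, 10], [0, 0, 0, 0, 0, 0, 10]],
  ],
)

```text
time_s: 11.5
ee_pos: [0.4906, -0.1237, 0.1629]
eef_rot: [-2.021, 1.57, 2.779]
force: [-0.9, 0.5, -2.0]
grip_width: 0.022
```

```bash
python3 chk.py w11 238 242 246 250 252 254 256
```

```text
[ 490.6  -123.66  162.93] [-0.89  0.51 -1.97] [-0.01 -0.11  0.01] 0.022026364943558488 11.5
238 [ 97  96  97  97  96  94  92  86  82  81  81  81  77  80  81  80  80  80
  75  75  75  76  76  82  82  78  78  81  81  82  83  80  94 139 180 182]
242 [ 96  96  97 100  93  98  95  95  97  94  93  94  94  96  94  94  94  86
  76  73  72  74  82  90  95  93  93  95  95  93  92  95  93 133 179 182]
246 [ 96  95  97  96  95  97  93  96  95  94  95  93  95  92  92  92  93  89
  74  74  74  76  78  87  92  94  95  95  91  95  95  95  96 133 176 182]
250 [ 95  97  95  96  94  93  95  94  95  94  94  92  91  82  67  65  65  68
  67  72  77  76  79  90  92  93  93  93  91  92  94  95  93 131 179 181]
252 [ 95  95  95  96  96  95  95  92  94  94  91  87  70  63  63  63  64  66
  64  64  70  73  77  91  95  94  97  95  95  94  95  93  97 132 178 180]
254 [138 188 191 164  96  96  94  94  94  87  81  61  63  63  65  64  65  64
  65  67  67  67  75  88  94  95  93  96  94  93  95  99  96 132 178 182]
256 [192 211 217 185  95  96  94  91  80  67  62  64  66  68  67  63  64  69
  69  65  69  69  67  69  78  88  93  94  94  94  94  96  95 133 177 183]
```

View pics/w11.png

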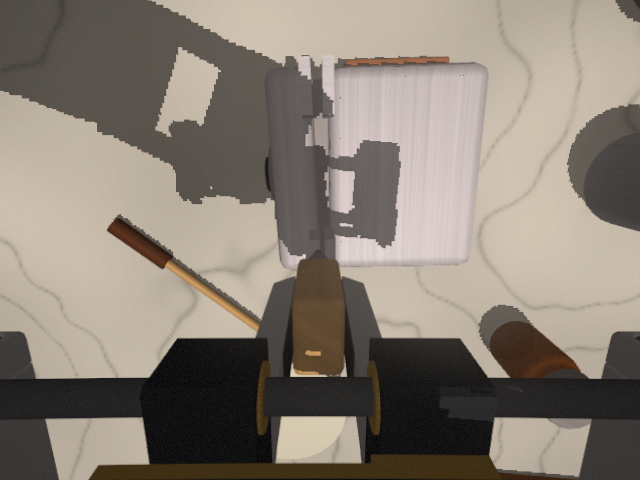

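View pics/c_w11.png

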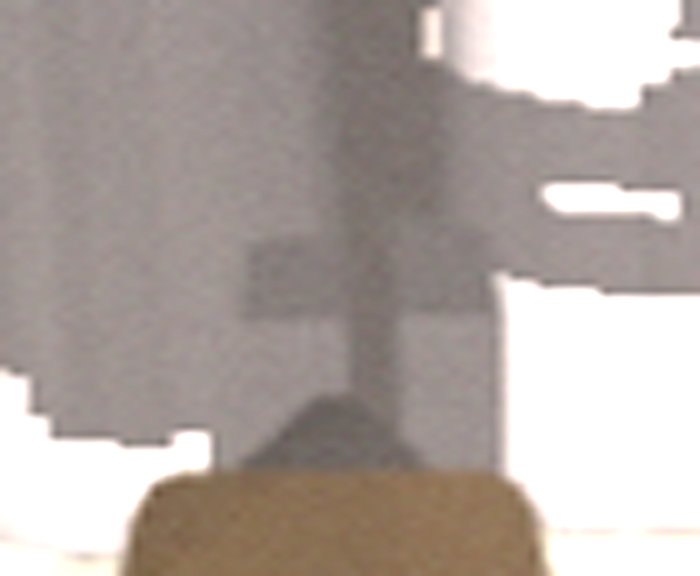

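```bash
cat > off.py <<'E'
import sys
from h import *
np.set_printoptions(precision=2,suppress=True)
# tag l r row tipcol tipz : offset (mm) of seam centre from tip along tool y (yaw 5.2)
c=load(sys.argv[1]);l,r,row,tc,tz=map(float,sys.argv[2:7])
a=np.radians(5.2);ex=np.array([np.cos(a),np.sin(a),0])
X=plane(c,[[l,row],[r,row]],.112)@ex*1000;T=plane(c,[[tc,250]],tz)@ex*1000
print('seam l,r rel tip',X-T,'centre',X.mean()-T,'w',X[1]-X[0])
E
python3 off.py w11 319.4 324.6 246 318 .120;python3 off.py w9 315.8 322.1 246 318 .107;python3 off.py w7 315.4 321.1 246 318 .116
```

```text
seam l,r rel tip [0.92 4.37] centre [2.64] w 3.4515277590430173
seam l,r rel tip [-1.38  2.57] centre [0.6] w 3.9486621747990966
seam l,r rel tip [-1.7   2.03] centre [0.16] w 3.7288101156945572
```

Emit:
play_rows(
  deltas=[
    [[2, 1.3, 0, 0, 0, 0, 10], [2, 1.3, 0, 0, 0, 0, 10], [0, 0, 0, 0, 0, 0, 10], [0, 0, 0, 0, 0, 0, 10]],
  ],
)

```text
time_s: 11.95
ee_pos: [0.4936, -0.123, 0.1589]
eef_rot: [-1.867, 1.571, 2.935]
force: [0.0, -0.3, -2.3]
grip_width: 0.0218
```

```bash
python3 chk.py w12 242 244 246 248 250 252 254 256
```

```text
[ 493.61 -123.02  158.88] [ 0.02 -0.31 -2.31] [-0.01 -0.08  0.  ] 0.02177991842066654 11.95
242 [ 98  93  89  85  88  91  87  90  90  93  92  91  86  75  75  75  71  74
  86  92  93  96  93  94  93  93  95  94 106 145 178 182 187 196 204 211]
244 [ 97  95  92  97  97  94  94  95  93  94  94  90  88  80  73  73  75  77
  88  94  94  92  93  94  93  96  94  95 107 149 178 186 188 194 195 193]
246 [ 96  95  93  94  93  94  93  95  92  93  93  95  87  79  73  76  71  77
  85  94  93  94  94  95  94  94  93  96 108 150 180 182 190 196 205 209]
248 [ 95  94  95  94  92  96  93  92  93  94  95  94  92  84  78  76  73  76
  84  92  91  94  95  94  91  94  94  96 110 146 178 179 187 198 205 208]
250 [ 96  97  93  92  91  93  92  91  92  93  93  93  87  76  65  61  63  63
  69  84  93  92  93  90  94  92  94  91 107 146 176 177 187 195 206 208]
252 [ 98  94  94  92  94  91  93  93  93  93  93  87  71  64  60  65  63  66
  66  69  75  88  94  97  93  94  94  94 108 147 176 183 188 194 205 210]
254 [ 95  97  95  93  94  94  94  94  92  90  76  62  64  64  65  66  64  65
  68  68  68  73  75  88  94  96  94  96 107 148 177 183 187 195 204 211]
256 [ 96  95  95  92  95  93  94  89  76  67  63  65  65  63  66  67  65  65
  67  64  69  69  70  71  81  93  95  95 101 141 176 180 187 194 204 210]
```

View pics/c_w12.png

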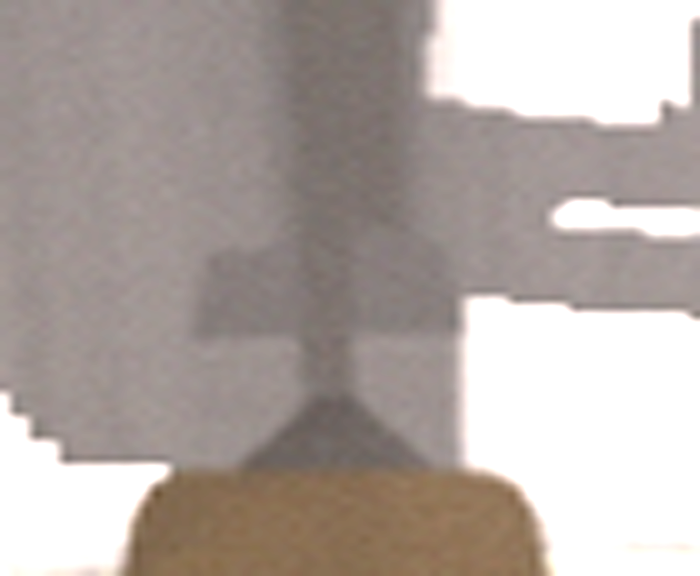

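```bash
python3 off.py w12 314.7 319.9 246 318.1 .116
```

```text
seam l,r rel tip [-2.22  1.17] centre [-0.52] w 3.3906538388948206
```

Emit:
play_rows(
  deltas=[
    [[0.5, -0.45, -1, -0.012, 0, 0, 10], [1, 0, 0, 0, 0, 0, 10], [0.5, 0, 0, 0, 0, 0, 10], [0, 0, 0, 0, 0, 0, 10]],
  ],
)

```text
time_s: 12.4
ee_pos: [0.493, -0.1224, 0.1569]
eef_rot: [-1.871, 1.571, 2.942]
force: [-0.6, -0.4, -2.4]
grip_width: 0.0217
```

```bash
python3 chk.py w13 244 246 248 250 252 254 256
```

```text
[ 493.   -122.36  156.88] [-0.58 -0.45 -2.38] [ 0.01 -0.05  0.03] 0.021731511497895154 12.4
244 [ 96  97  92  89  92  91  93  93  92  95  93  92  90  88  77  73  74  74
  78  85  94  93  93  95  93  93  94  92  98 102 142 177 182 189 198 208]
246 [ 99  95  95  94  96  93  94  93  93  94  94  95  93  92  83  76  73  74
  75  86  93  94  95  93  92  92  93  91  96 104 140 178 183 190 197 198]
248 [ 97  96  95  94  94  91  92  93  92  94  93  92  91  88  77  74  74  73
  77  85  94  96  94  94  96  95  95  96  95 100 141 180 182 188 197 210]
250 [ 95  95  94  95  94  91  95  93  94  94  94  95  91  83  69  61  65  64
  67  82  96  93  90  95  92  92  95  94  92 100 141 179 182 188 196 208]
252 [ 96  95  94  95  92  92  92  93  92  91  93  86  71  63  62  63  61  65
  66  65  76  86  94  94  94  93  91  93  91 101 138 180 182 190 199 205]
254 [ 94  93  95  95  94  94  94  94  93  92  77  64  62  65  63  65  66  66
  67  67  70  70  79  89  96  96  95  93  95 101 141 179 184 190 198 209]
256 [ 93  93  95  94  94  95  93  88  79  68  64  63  63  64  65  65  66  67
  66  67  68  70  69  70  81  93  93  92  95 104 141 178 184 190 197 207]
```

Emit:
play_rows(
  deltas=[
    [[0.5, 0.15, 0, 0, 0, 0, 10], [0.5, 0, 0, 0, 0, 0, 10], [0.5, 0, 0, 0, 0, 0, 10], [0.5, 0, 0, 0, 0, 0, 10], [0, 0, 0, 0, 0, 0, 10]],
  ],
)

```text
time_s: 12.95
ee_pos: [0.4932, -0.1223, 0.1549]
eef_rot: [-3.056, 1.571, 1.757]
force: [0.3, 0.8, -3.4]
grip_width: 0.0221
```

Emit:
play_rows(
  deltas=[
    [[0.5, 0, 0, 0, 0, 0, 10], [0.5, 0, 0, 0, 0, 0, 10], [0.5, 0, 0, 0, 0, 0, 10], [0, 0, 0, 0, 0, 0, 10]],
  ],
)

```text
time_s: 13.35
ee_pos: [0.4933, -0.1223, 0.1534]
eef_rot: [1.251, 1.571, -0.219]
force: [0.1, -0.3, -1.0]
grip_width: 0.0217
```

```bash
python3 chk.py w14 244 246 248 250 252 254 256
```

```text
[ 493.26 -122.35  153.44] [ 0.1  -0.3  -1.04] [ 0.03 -0.25  0.07] 0.021671346163549293 13.35
244 [ 95  94  86  82  82  80  76  78  81  80  84  79  80  77  75  73  74  76
  74  82  83  83  81  82  81  85  82  83  85 104 151 179 183 192 198 207]
246 [ 95  96  93  94  92  94  94  91  91  94  95  94  93  81  72  76  72  72
  78  88  95  99  95  96  96  94  96  98  95 112 150 179 184 190 198 209]
248 [ 95  97  95  91  93  94  93  94  94  94  93  92  92  84  75  73  72  72
  79  88  92  94  92  94  92  93  95  92  94 110 151 180 181 189 198 207]
250 [ 98  96  91  96  91  93  94  93  94  95  93  92  93  83  64  65  64  62
  67  83  96  94  95  95  95  93  99  97  94 108 153 180 184 191 197 207]
252 [ 95  94  95  93  92  92  92  93  93  94  91  88  70  62  60  62  61  64
  63  65  76  84  95  95  93  93  95  93  94 108 151 179 183 190 199 206]
254 [ 94  97  96  91  89  91  93  93  91  91  75  64  65  66  64  64  67  66
  66  65  68  73  75  87  92  93  91  93  90 109 151 179 184 190 201 209]
256 [ 96  95  94  94  91  96  92  90  78  67  63  61  66  66  66  69  66  69
  65  66  65  68  69  70  80  89  93  93  96 112 150 180 185 191 199 209]
```

View pics/c_w14.png

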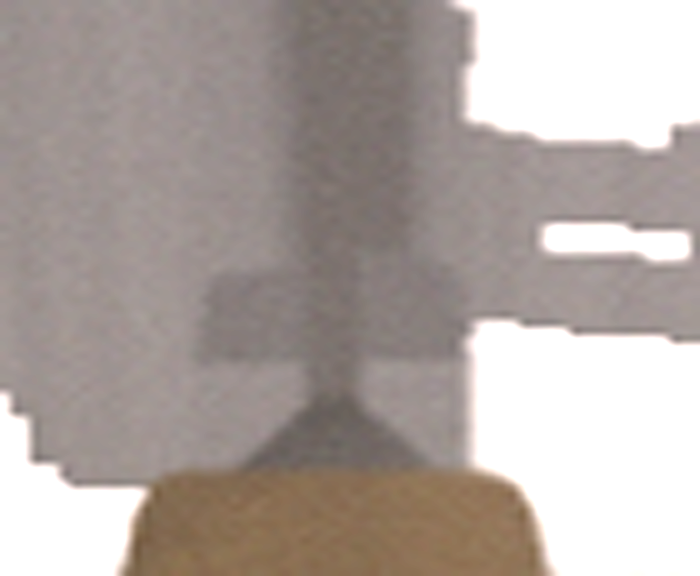

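Emit:
play_rows(
  deltas=[
    [[0.5, -0.12, 0, 0, 0, 0, 10], [0.5, -0.13, 0, 0, 0, 0, 10], [0.5, -0.13, 0, 0, 0, 0, 10], [0.5, -0.13, 0, 0, 0, 0, 10], [0.5, -0.13, 0, 0, 0, 0, 10], [0.5, -0.13, 0, 0, 0, 0, 10], [0, 0, 0, 0, 0, 0, 10]],
  ],
)

```text
time_s: 14.1
ee_pos: [0.4927, -0.1225, 0.1507]
eef_rot: [1.194, 1.57, -0.275]
force: [2.5, 0.0, 3.1]
grip_width: 0.0216
```

Emit:
play_rows(
  deltas=[
    [[0.5, -0.13, 0, 0, 0, 0, 10], [0.5, -0.13, 0, 0, 0, 0, 10], [0.5, -0.13, 0, 0, 0, 0, 10], [0.5, -0.13, 0, 0, 0, 0, 10], [0.5, -0.13, 0, 0, 0, 0, 10], [0.5, -0.13, 0, 0, 0, 0, 10], [0, 0, 0, 0, 0, 0, 10]],
  ],
)

```text
time_s: 14.8
ee_pos: [0.4916, -0.1224, 0.1473]
eef_rot: [-2.469, 1.571, 2.344]
force: [3.9, 0.8, 0.8]
grip_width: 0.022
```

Emit:
play_rows(
  deltas=[
    [[0.5, -0.13, 0, 0, 0, 0, 10], [0.5, -0.13, 0, 0, 0, 0, 10], [0.5, -0.13, 0, 0, 0, 0, 10], [0.5, -0.13, 0, 0, 0, 0, 10], [0, 0, 0, 0, 0, 0, 10]],
  ],
)

```text
time_s: 15.3
ee_pos: [0.4911, -0.1226, 0.1454]
eef_rot: [-1.844, 1.571, 2.969]
force: [3.9, -0.6, 1.3]
grip_width: 0.0217
```

```bash
python3 chk.py w15 244 246 248 250 252 254 256
```

```text
[ 491.09 -122.56  145.38] [ 3.92 -0.57  1.3 ] [ 0.04 -1.02  0.09] 0.021718946023246553 15.3
244 [97 92 84 83 81 80 79 80 80 81 81 79 79 76 76 75 74 73 74 75 74 74 77 80
 82 80 81 81 83 81 82 83 83 90 94 94]
246 [ 94  91  82  80  80  79  76  77  80  79  81  81  81  77  75  71  75  72
  74  71  75  74  76  81  80  80  83  81  81  82  80  81  80 117 158 161]
248 [ 96  89  82  82  85  84  83  84  84  84  85  84  82  76  74  76  72  73
  73  75  75  74  80  86  87  85  87  87  86  88  86  88  85 104 151 181]
250 [ 94  94  97  97  95  94  94  97  93  94  94  95  88  69  65  63  63  62
  63  71  73  75  80  95  95  95  95  93  95  98  95  94  97 112 151 182]
252 [ 96  92  94  93  92  92  91  92  93  95  94  92  83  67  62  62  63  64
  64  64  70  70  84  96  94  91  93  93  93  94  92  96  94 109 153 183]
254 [ 97  95  94  94  95  93  92  93  95  91  79  70  72  64  65  68  65  65
  69  64  69  69  78  87  94  97  93  97  96  93  96  95  94 111 153 182]
256 [ 96  92  94  93  94  94  94  92  75  66  63  64  63  63  65  66  66  67
  65  68  69  68  67  70  78  91  92  94  92  92  92  94  95 111 151 181]
```

View pics/c_w15.png

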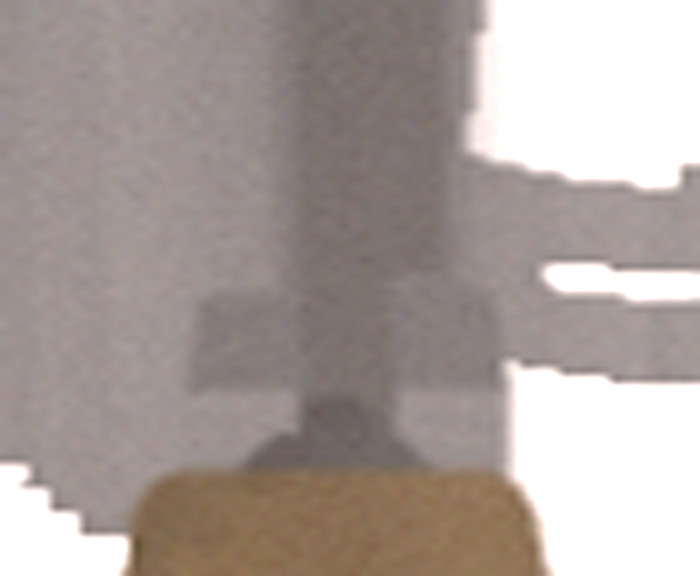

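```bash
python3 seam.py w15 314.5 324.2 250
```

```text
width mm 5.965092975800612
```

Emit:
play_rows(
  deltas=[
    [[0.5, -0.13, 0, 0, 0, 0, 10], [0.5, -0.13, 0, 0, 0, 0, 10], [0.5, -0.13, 0, 0, 0, 0, 10], [0.5, -0.13, 0, 0, 0, 0, 10], [0.5, -0.13, 0, 0, 0, 0, 10], [0.5, -0.13, 0, 0, 0, 0, 10], [0, 0, 0, 0, 0, 0, 10]],
  ],
)

```text
time_s: 16.05
ee_pos: [0.4903, -0.1226, 0.1423]
eef_rot: [-2.002, 1.571, 2.811]
force: [4.4, 0.6, 2.1]
grip_width: 0.0222
```

Emit:
play_rows(
  deltas=[
    [[0.5, -0.13, 0, 0, 0, 0, 10], [0.5, -0.13, 0, 0, 0, 0, 10], [0.5, -0.13, 0, 0, 0, 0, 10], [0.5, -0.13, 0, 0, 0, 0, 10], [0.5, -0.13, 0, 0, 0, 0, 10], [0, 0, 0, 0, 0, 0, 10]],
  ],
)

```text
time_s: 16.65
ee_pos: [0.4896, -0.1227, 0.1398]
eef_rot: [-1.963, 1.571, 2.85]
force: [4.4, 1.2, 2.2]
grip_width: 0.0217
```

```bash
python3 chk.py w16 250 251 252 253 254 256; python3 - <<'E'
from h import *
snap('top','t16');im=cv2.imread('pics/t16.png');cv2.imwrite('pics/ct16.png',cv2.resize(im[260:320,290:400],None,fx=7,fy=7,interpolation=cv2.INTER_CUBIC))
E
```

```text
[ 489.63 -122.69  139.82] [4.43 1.21 2.21] [ 0.13 -1.08 -0.06] 0.02174500539312113 16.65
250 [86 84 85 82 82 81 82 79 80 80 82 78 73 67 64 64 61 63 65 71 72 73 74 75
 75 79 82 81 78 81 80 81 84 79 82 84]
251 [93 92 90 92 91 89 89 93 92 89 89 79 70 66 60 63 61 62 65 64 72 75 73 73
 78 84 91 90 88 93 90 89 92 89 88 91]
252 [96 96 97 95 97 96 96 95 97 94 92 80 63 64 63 62 62 62 64 66 69 72 72 75
 77 87 92 95 94 95 97 96 96 96 92 97]
253 [95 94 95 95 93 94 96 95 94 94 92 76 66 59 61 62 67 63 67 65 65 69 72 76
 78 86 95 95 93 98 94 96 98 97 97 98]
254 [96 94 92 93 95 93 92 95 94 93 87 73 60 63 61 64 64 63 67 67 68 68 70 71
 77 87 92 94 95 95 95 93 96 94 95 94]
256 [95 92 94 92 96 92 92 93 88 88 84 70 65 62 64 63 63 65 69 68 69 68 70 66
 74 82 94 95 94 94 95 91 96 96 93 95]
```

View pics/c_w16.png

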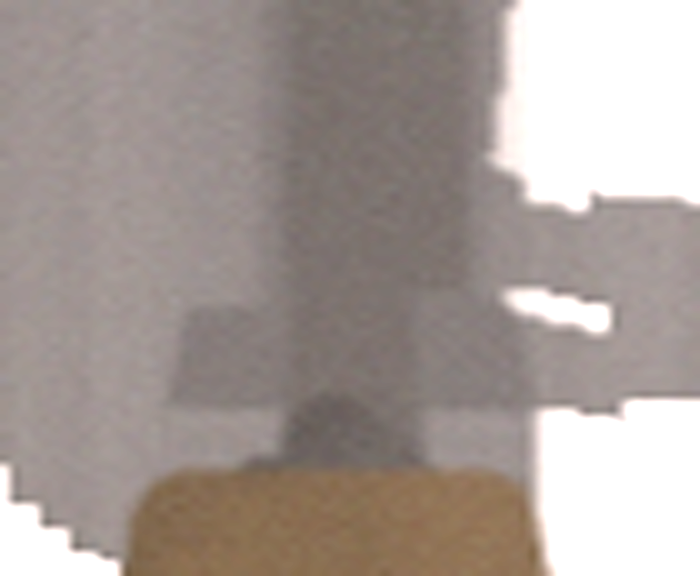

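View pics/ct16.png

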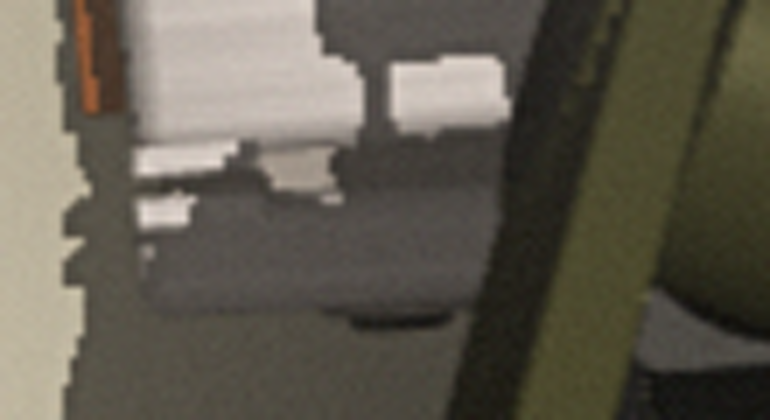

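```bash
python3 seam.py w16 312.9 327.0 253
```

```text
width mm 8.46353543714167
```

Emit:
play_rows(
  deltas=[
    [[-1, 0.2, 0, 0, 0, 0, 10], [-5, 0, 0, 0, 0, 0, 10], [-8, 0, 0, 0, 0, 0, 10], [-8, 0, 0, 0, 0, 0, 10], [-3, 0.3, -15, 0, 0, 0, 10], [0, 0, -35, 0, 0, 0, 10], [0, 0, -35, 0, 0, 0, 10], [0, 0, -24, 0, 0, 0, 10], [0, 0, 0, 0, 0, 0, 10], [0, 0, 0, 0, 0, 0, 10]],
  ],
)

```text
time_s: 17.75
ee_pos: [0.479, -0.0135, 0.1651]
eef_rot: [-0.705, 1.571, -2.174]
force: [0.2, 0.3, -2.7]
grip_width: 0.0216
```

```bash
python3 chk.py w17 240 244 246 248 250 252 254 256
```

```text
[478.95 -13.49 165.12] [ 0.19  0.32 -2.72] [-0.   -0.08 -0.  ] 0.021623565915206814 17.75
240 [ 90  89  92  94  88  90  91  93  90  90  90  88  86 110 145 143 122  72
  69  71  72  70  78  90  90  87  90  91  90  91  90  89 108 144 173 180]
244 [ 92  93  93  90  92  90  90  92  92  89  89  89  86  81  75  68  69  71
  71  73  72  73  79  90  91  90  91  91  94  90  93  91 106 145 174 182]
246 [ 90  92  91  91  88  89  90  86  91  91  87  88  86 121 159 136  72  70
  71  71  72  71  79  91  93  93  90  91  92  91  91  92 104 146 176 181]
248 [ 91  91  88  88  89  90  90  86  88  86  88  89  87 119 161 137  70  69
  71  73  69  71  80  89  90  90  88  89  91  85  89  90 106 145 176 181]
250 [ 90  93  90  90  91  92  91  92  91  90  91  91  87  86  82  67  62  62
  64  69  69  73  81  89  89  93  92  92  91  91  92  92 107 148 173 180]
252 [ 92  93  91  91  92  90  92  91  91  90  89  86  69  62  60  61  60  62
  62  61  66  70  79  89  93  90  90  91  91  92  92  90 107 144 175 181]
254 [ 91  90  92  91  90  92  91  90  91  89  74  58  61  59  64  59  63  61
  65  61  68  65  75  86  90  91  91  92  92  95  92  93 114 154 175 182]
256 [ 94  90  92  90  89  92  89  89  78  65  62  58  65  64  64  65  62  65
  63  67  66  66  64  68  78  87  89  92  92  94  93  90 116 154 173 180]
```

View pics/c_w17.png

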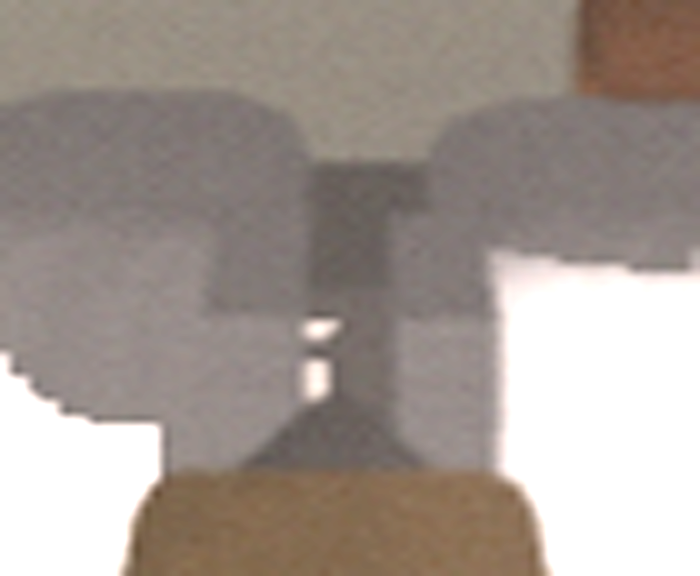

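```bash
python3 off.py w17 315 324.3 244 318 .122
```

```text
seam l,r rel tip [-2.03  4.19] centre [1.08] w 6.221462032177442
```

Emit:
play_rows(
  deltas=[
    [[3, 0.8, 0, 0, 0, 0, 10], [4, 0, 0, 0, 0, 0, 10], [3, 0, 0, 0, 0, 0, 10], [2, 0, 0, 0, 0, 0, 10], [2, 0, 0, 0, 0, 0, 10], [0, 0, 0, 0, 0, 0, 10], [0, 0, 0, 0, 0, 0, 10]],
  ],
)

```text
time_s: 18.5
ee_pos: [0.4801, -0.0141, 0.151]
eef_rot: [2.241, 1.571, 0.771]
force: [-0.6, 0.1, -1.8]
grip_width: 0.0216
```

```bash
python3 chk.py w18 244 246 248 250 252 254 256
```

```text
[480.05 -14.12 150.98] [-0.62  0.06 -1.82] [-0.05 -0.06 -0.05] 0.021621217629189955 18.5
244 [ 92  88  89  89  89  89  89  86  84  86  84  82  73  71  71  71  75  69
  71  71  71  78  84  82  84  86  85  85  86  85  87  91 131 170 176 185]
246 [ 94  93  91  92  93  93  90  92  93  92  90  86  70  72  71  71  70  69
  70  67  73  82  93  92  91  93  91  92  90  92  92 101 137 173 178 186]
248 [ 93  91  87  91  91  88  90  90  89  93  89  83  70  70  73  74  72  70
  73  72  72  82  90  89  92  93  92  90  91  93  89  97 133 173 180 186]
250 [ 92  91  90  89  89  91  90  90  92  89  92  85  73  65  63  60  62  60
  64  67  73  82  92  89  90  93  90  95  92  91  91  97 138 174 180 185]
252 [ 89  86  89  90  89  89  89  90  88  90  90  83  62  57  60  62  64  61
  62  62  68  78  92  89  88  90  89  90  91  92  87  97 137 175 181 187]
254 [ 94  92  89  91  91  89  90  90  91  88  75  62  58  59  57  64  61  63
  63  65  63  69  71  86  88  92  90  89  92  91  90  96 135 174 178 186]
256 [ 93  90  90  91  88  90  91  86  75  64  60  62  60  62  63  61  64  61
  64  65  65  67  68  70  79  90  93  92  91  91  89  97 138 172 180 185]
```

View pics/c_w18.png

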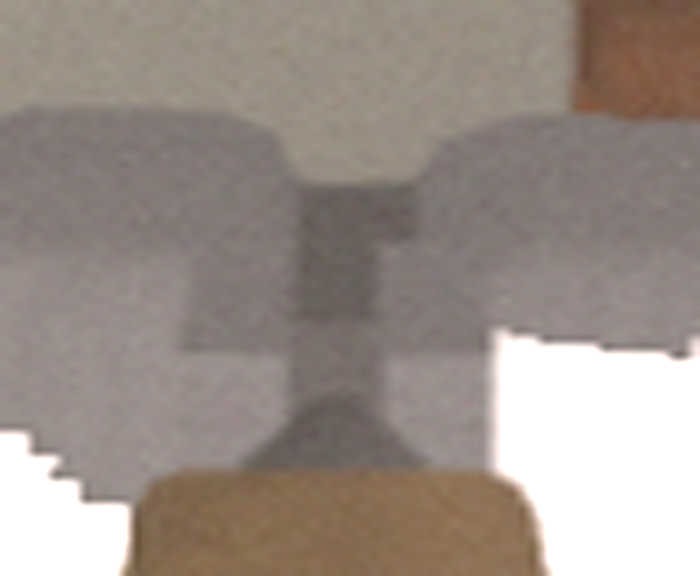

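Emit:
play_rows(
  deltas=[
    [[0.8, -0.16, 0, 0, 0, 0, 10], [0.8, -0.16, 0, 0, 0, 0, 10], [0.8, -0.18, 0, 0, 0, 0, 10], [0.8, -0.18, 0, 0, 0, 0, 10], [0.8, -0.18, 0, 0, 0, 0, 10], [0, 0, 0, 0, 0, 0, 10]],
  ],
)

```text
time_s: 19.15
ee_pos: [0.4794, -0.0142, 0.147]
eef_rot: [1.515, 1.57, 0.045]
force: [1.7, 0.0, -1.2]
grip_width: 0.0214
```

Emit:
play_rows(
  deltas=[
    [[0.8, -0.18, 0, 0, 0, 0, 10], [0.8, -0.18, 0, 0, 0, 0, 10], [0.8, -0.18, 0, 0, 0, 0, 10], [0.8, -0.18, 0, 0, 0, 0, 10], [0.8, -0.18, 0, 0, 0, 0, 10], [0, 0, 0, 0, 0, 0, 10]],
  ],
)

```text
time_s: 19.75
ee_pos: [0.4784, -0.0143, 0.143]
eef_rot: [1.345, 1.57, -0.124]
force: [5.7, 0.9, 2.3]
grip_width: 0.0218
```

Emit:
play_rows(
  deltas=[
    [[0.7, -0.17, 0, 0, 0, 0, 10], [0.7, -0.17, 0, 0, 0, 0, 10], [0.7, -0.17, 0, 0, 0, 0, 10], [0.7, -0.17, 0, 0, 0, 0, 10], [0, 0, 0, 0, 0, 0, 10]],
  ],
)

```text
time_s: 20.25
ee_pos: [0.4775, -0.0144, 0.14]
eef_rot: [-1.82, 1.571, 2.994]
force: [3.9, 0.7, 1.3]
grip_width: 0.0218
```

```bash
python3 chk.py w19 250 251 252 254 256
```

```text
[477.51 -14.36 140.01] [3.91 0.75 1.31] [ 0.15 -1.09  0.02] 0.021771895411034355 20.25
250 [90 90 91 90 92 89 91 92 90 89 80 71 68 66 61 63 61 62 62 65 68 68 70 72
 69 79 90 91 90 90 90 91 88 90 92 92]
251 [94 93 94 91 93 93 93 93 93 91 83 73 69 63 60 56 57 60 60 64 67 73 71 72
 72 80 89 90 93 93 92 94 92 94 93 94]
252 [93 89 91 91 92 93 91 91 93 91 80 71 60 59 58 59 57 61 62 62 63 72 73 72
 71 78 85 91 92 94 92 91 90 92 94 90]
254 [92 91 90 90 88 91 89 88 91 89 75 60 59 59 61 61 59 61 63 61 65 63 68 71
 71 79 87 89 93 89 91 91 92 90 92 91]
256 [94 92 91 90 91 88 92 87 80 82 74 60 59 61 62 65 63 63 61 62 66 62 65 65
 69 78 87 93 92 91 92 91 93 91 94 94]
```

View pics/c_w19.png

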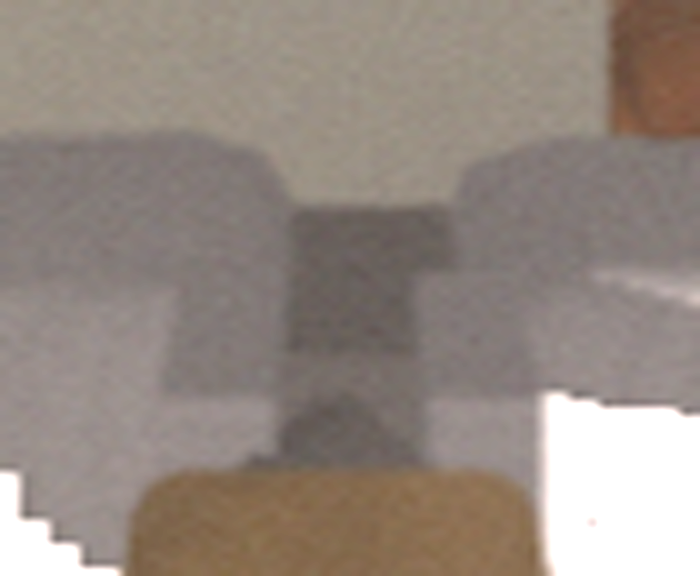

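```bash
python3 seam.py w19 312.1 327.1 251
```

```text
width mm 8.997944000493165
```

Emit:
play_rows(
  deltas=[
    [[0.7, -0.18, 0, 0, 0, 0, 10], [0.7, -0.18, 0, 0, 0, 0, 10], [0.7, -0.18, 0, 0, 0, 0, 10], [0.7, -0.18, 0, 0, 0, 0, 10], [0.7, -0.18, 0, 0, 0, 0, 10], [0, 0, 0, 0, 0, 0, 10]],
  ],
)

```text
time_s: 20.9
ee_pos: [0.4766, -0.0145, 0.1365]
eef_rot: [-1.766, 1.571, 3.047]
force: [5.1, 0.0, 0.8]
grip_width: 0.0218
```

```bash
python3 chk.py w20 250 251 252 254 256
```

```text
[476.61 -14.47 136.5 ] [5.07 0.03 0.82] [ 0.14 -1.14  0.04] 0.021836071887136065 20.9
250 [77 78 78 80 76 81 77 81 74 74 73 71 70 69 64 60 60 59 60 68 70 70 69 73
 69 72 74 75 79 78 76 79 80 78 78 80]
251 [81 81 81 88 86 85 86 83 78 74 74 71 71 63 56 59 60 57 62 64 70 68 72 72
 70 74 76 80 85 87 86 87 86 85 85 86]
252 [92 89 91 92 91 91 91 90 83 75 72 71 66 61 57 59 60 59 58 60 65 69 75 71
 72 72 75 84 92 90 93 92 93 93 91 92]
254 [93 94 93 92 92 92 92 90 81 70 67 60 63 60 60 64 63 62 64 64 63 62 67 70
 70 75 76 82 92 90 93 91 91 92 94 93]
256 [92 93 93 91 89 89 90 91 77 63 59 63 61 61 63 62 62 60 61 64 64 63 66 64
 70 73 74 82 92 91 91 93 93 93 90 94]
```

View pics/c_w20.png

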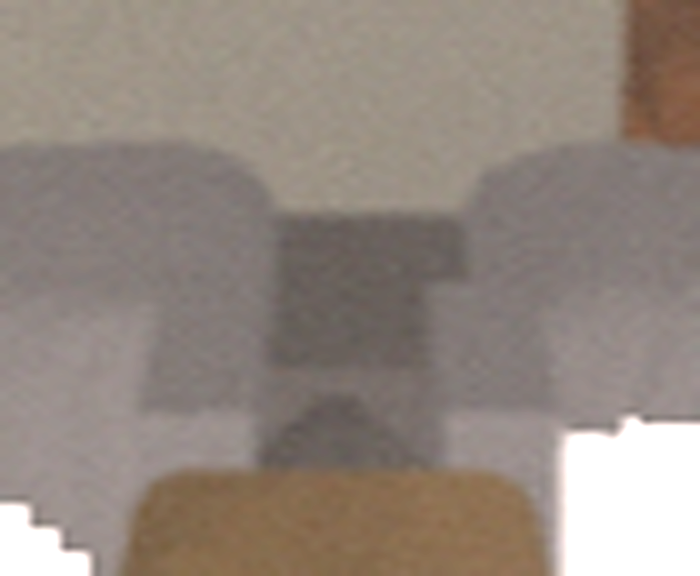

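```bash
python3 seam.py w20 310.1 329.0 252;python3 seam.py w20 310.2 329.0 252 0.109
```

```text
width mm 11.153245053487376
width mm 11.25809736797554
```

Emit:
play_rows(
  deltas=[
    [[-1, 0.2, 0, 0, 0, 0, 10], [-5, 0, 0, 0, 0, 0, 10], [-9, 0, 0, 0, 0, 0, 10], [-9, 0, 0, 0, 0, 0, 10], [-4, 1.5, 15, 0, 0, 0, 10], [0, 1.6, 35, 0, 0, 0, 10], [0, 0, 35, 0, 0, 0, 10], [0, 0, 24, 0, 0, 0, 10], [0, 0, 0, 0, 0, 0, 10], [0, 0, 0, 0, 0, 0, 10]],
  ],
)

```text
time_s: 21.95
ee_pos: [0.4907, -0.1233, 0.1646]
eef_rot: [-2.081, 1.57, 2.731]
force: [-0.1, -0.1, -1.9]
grip_width: 0.0216
```

```bash
python3 chk.py w21 240 244 246 248 250 252 254 256
```

```text
[ 490.69 -123.27  164.64] [-0.11 -0.14 -1.92] [-0.03 -0.11 -0.  ] 0.021641067838599214 21.95
240 [ 92  94  90  94  93  96  92  94  89  82  75  76  72  77  74  75  73  74
  74  74  74  76  78  90  93  94  94  95  94  97  96  95 100 140 181 187]
244 [ 94  93  89  93  90  92  93  94  90  85  74  75  73  73  75  75  74  76
  75  69  74  73  79  90  96  94  93  93  96  94  92  94 101 144 178 185]
246 [ 94  93  93  91  92  92  94  93  91  82  76  74  73  76  72  74  73  72
  75  73  74  74  79  89  92  94  92  96  95  93  91  95 100 142 180 185]
248 [ 93  91  92  94  91  92  92  92  89  85  75  74 118 165 149 101  73  75
  75  74  75  76  77  86  93  95  91  92  93  91  94  94 102 141 180 183]
250 [ 91  95  92  93  93  91  94  93  93  85 106 150 158 131  84  64  64  63
  64  68  75  74  79  89  93  94  95  94  94  96  93  95 103 143 181 185]
252 [ 94  92  94  94  94  94  95  94  94  89 107 129  93  63  60  64  64  65
  66  69  69  76  79  91  97  93  96  94  96  95  97  95 103 141 180 184]
254 [ 95  94  94  95  93  92  94  95  94  85  70  63  61  65  62  62  64  66
  66  68  65  68  75  85  95  96  95  96  94  96  97  95 104 144 178 183]
256 [ 92  94  90  93  94  93  92  89  75  64  63  65  63  63  66  64  67  67
  68  68  68  70  67  69  79  91  93  93  92  94  94  94  98 139 181 186]
```

View pics/c_w21.png

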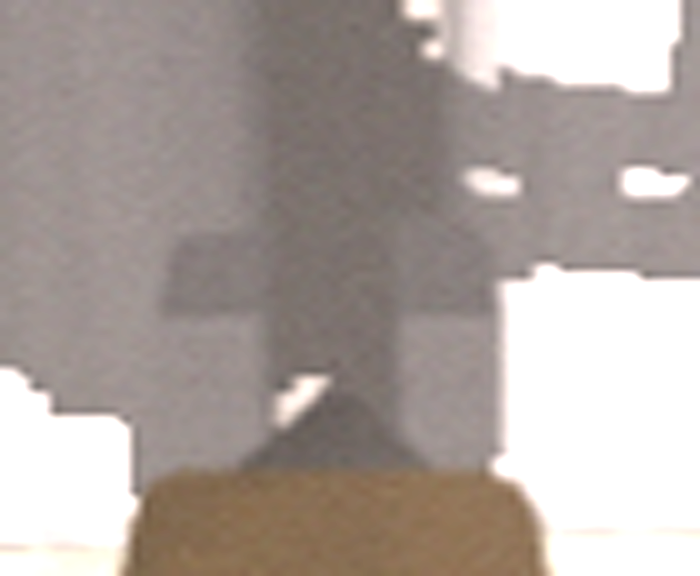

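View pics/w21.png

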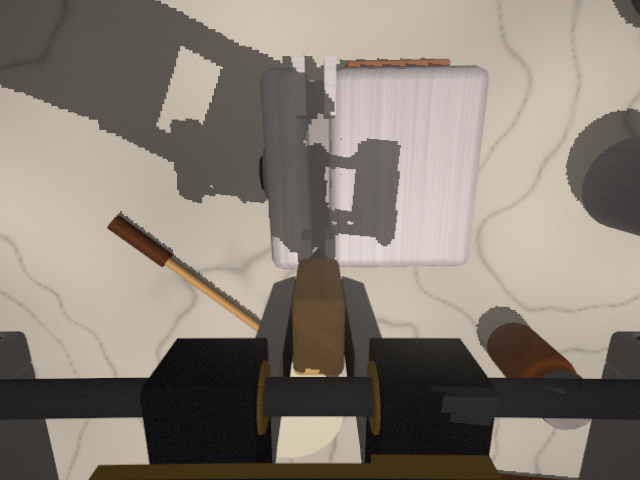

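```bash
python3 off.py w21 311.2 324.5 246 318 .122
python3 - <<'E'
import cv2;G=cv2.cvtColor(cv2.imread('pics/w21.png'),cv2.COLOR_BGR2GRAY)
for r in(60,64,68,72,76):print(r,G[r,284:342])
E
```

```text
seam l,r rel tip [-4.56  4.34] centre [-0.11] w 8.89329792186038
60 [ 92  94  94  91  90  95  94 155 197 198 198 198 197 195 197 197 197 198
 196 197 159  94  96  95  93  95  96  97  98  94 144 190 191 192 190 189
 192 190 190 183 176 196 196 196 198 200 198 199 195 197 197 195 193 190
 190 173  98 101]
64 [ 92  91  91  93  92  92  93  91 141 185 200 197 200 197 198 201 197 198
 200 198 159  89  96  93  98  97  97  95  98  95  94  95 143 189 189 192
 190 190 188 174 160 200 199 199 198 199 200 199 199 201 200 189 149 126
 124 120  99 100]
68 [ 82  80  83  82  81  82  83  82  83  91  93 115 166 195 194 193 194 192
 194 194 165 102  90  95  96  97  93  96  97  91  97  96  97  97  97  97
  97  94  95 108 160 198 196 195 198 198 199 196 196 197 198 186 137 101
  98  94  97  97]
72 [ 87  89  89  90  89  91  89  89  93  95  97  98  96  96 122 144 144 145
 144 141 132  99  91  98  94  96  94  95  93  94  95  95  94  96  97  95
  97  94  92 109 161 203 201 200 201 201 201 202 201 203 199 192 156 133
 138 140 143 144]
76 [ 94  92  94  92  91  95  96  96  98  98  96  98  96  98  96  98  96  99
  96  98  92  82  81  92  93  95  96  96  96  92  97  97  96  95  96  97
  94  94  95 109 163 203 203 203 202 203 205 203 205 202 202 196 168 150
 155 158 162 162]
```

Emit:
play_rows(
  deltas=[
    [[4, 0, 0, 0, 0, 0, 10], [5, 0, 0, 0, 0, 0, 10], [4, 0, 0, 0, 0, 0, 10], [3, 0, 0, 0, 0, 0, 10], [1, 0, 0, 0, 0, 0, 10], [0, 0, 0, 0, 0, 0, 10], [0, 0, 0, 0, 0, 0, 10]],
  ],
)

```text
time_s: 22.7
ee_pos: [0.491, -0.1226, 0.1478]
eef_rot: [1.097, 1.571, -0.373]
force: [-0.4, -0.2, -2.9]
grip_width: 0.0217
```

```bash
python3 seam.py w21 304.2 323.7 66; python3 chk.py w22 246 248 250 252 254 256
```

```text
width mm 11.369541461998441
[ 491.03 -122.58  147.75] [-0.4  -0.19 -2.92] [ 0.01 -0.04  0.  ] 0.021655920186302108 22.7
246 [ 80  80  80  80  80  80  78  77  77  75  73  75  72  72  77  74  73  75
  74  74  71  77  78  83  81  84  80  80  79  81  84  81  84 118 171 182]
248 [ 93  91  93  92  91  90  92  92  78  77  71  75  78  73  73  73  74  74
  76  73  74  77  83  92  94  95  96  96  93  93  96  96  97 122 166 182]
250 [ 95  95  94  93  92  92  91  89  78  77  75  74  76  66  68  65  63  64
  66  69  74  75  83  95  95  95  94  94  93  95  95  93  95 119 166 183]
252 [ 93  94  92  93  95  95  94  90  81  78  78  72  63  61  62  64  63  62
  65  67  67  76  83  96  92  94  94  94  92  94  93  94  97 120 166 185]
254 [ 93  94  93  93  92  94  94  91  81  74  68  64  62  66  66  65  67  66
  65  68  68  67  75  90  93  92  98  97  92  94  94  96  96 121 166 184]
256 [ 93  92  91  93  92  92  92  86  72  65  62  61  62  65  64  66  66  64
  66  67  68  68  70  71  80  91  93  93  94  93  95  94  92 121 165 183]
```

View pics/c_w22.png

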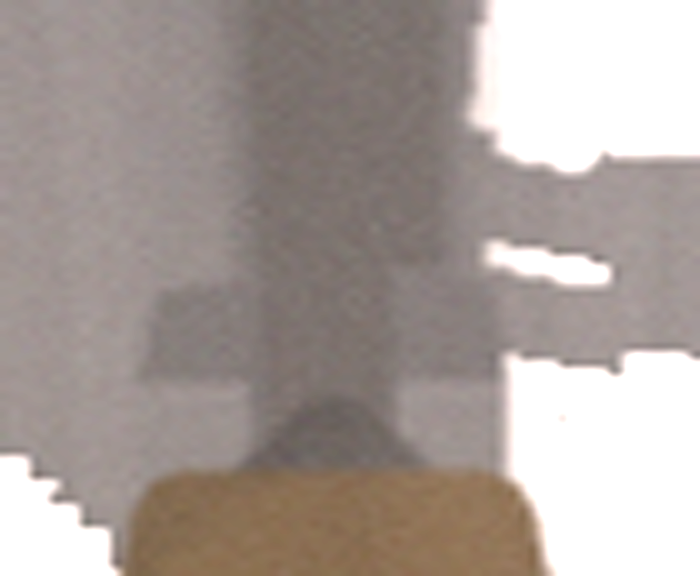

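Emit:
play_rows(
  deltas=[
    [[0.7, -0.16, 0, 0, 0, 0, 10], [0.7, -0.16, 0, 0, 0, 0, 10], [0.7, -0.16, 0, 0, 0, 0, 10], [0.7, -0.17, 0, 0, 0, 0, 10], [0.7, -0.17, 0, 0, 0, 0, 10], [0.7, -0.17, 0, 0, 0, 0, 10], [0, 0, 0, 0, 0, 0, 10]],
  ],
)

```text
time_s: 23.45
ee_pos: [0.4901, -0.1227, 0.1434]
eef_rot: [1.471, 1.571, 0.002]
force: [1.1, 0.1, -1.9]
grip_width: 0.0218
```

Emit:
play_rows(
  deltas=[
    [[0.7, -0.17, 0, 0, 0, 0, 10], [0.7, -0.17, 0, 0, 0, 0, 10], [0.7, -0.17, 0, 0, 0, 0, 10], [0.7, -0.17, 0, 0, 0, 0, 10], [0.7, -0.17, 0, 0, 0, 0, 10], [0.7, -0.17, 0, 0, 0, 0, 10], [0, 0, 0, 0, 0, 0, 10]],
  ],
)

```text
time_s: 24.15
ee_pos: [0.4892, -0.1228, 0.1394]
eef_rot: [1.251, 1.57, -0.218]
force: [4.4, -0.5, 2.0]
grip_width: 0.0217
```

Emit:
play_rows(
  deltas=[
    [[0.7, -0.17, 0, 0, 0, 0, 10], [0.7, -0.17, 0, 0, 0, 0, 10], [0, 0, 0, 0, 0, 0, 10], [0, 0, 0, 0, 0, 0, 10]],
  ],
)

```text
time_s: 24.55
ee_pos: [0.4886, -0.1228, 0.1378]
eef_rot: [-2.114, 1.571, 2.7]
force: [4.2, 0.8, 1.6]
grip_width: 0.0217
```

```bash
python3 chk.py w23 250 251 252 253 254 256
```

```text
[ 488.57 -122.77  137.8 ] [4.15 0.82 1.6 ] [ 0.03 -0.97  0.04] 0.02166026458399171 24.55
250 [79 77 78 82 81 82 81 80 82 79 75 75 75 70 63 65 63 64 66 68 76 75 75 75
 74 77 79 78 84 81 81 84 85 83 84 83]
251 [81 81 79 80 79 77 79 79 82 75 75 75 70 63 63 62 63 61 61 68 73 75 72 74
 74 76 78 78 81 81 82 80 82 84 82 86]
252 [91 90 90 91 91 91 92 90 86 82 75 70 67 62 62 62 63 60 64 64 67 74 75 74
 75 77 79 87 90 89 89 89 90 89 91 91]
253 [96 95 94 98 98 96 98 95 93 83 77 66 63 62 58 66 63 65 64 65 68 69 73 75
 74 73 80 89 95 95 94 93 96 96 97 96]
254 [98 96 95 95 95 95 92 95 96 85 68 61 60 63 62 65 65 68 65 66 65 66 71 73
 73 75 81 92 96 95 96 95 94 97 96 98]
256 [94 93 93 92 93 93 92 93 92 79 63 64 64 63 63 63 65 65 67 65 62 67 67 68
 69 75 81 88 96 93 95 96 92 96 94 95]
```

View pics/c_w23.png

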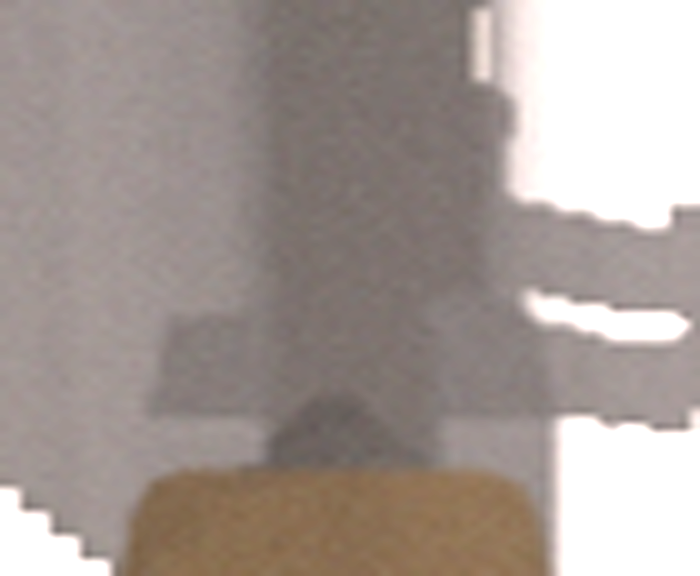

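```bash
python3 seam.py w23 311.1 328.3 253
```

```text
width mm 10.222753458757902
```

Emit:
play_rows(
  deltas=[
    [[0.6, -0.15, 0, 0, 0, 0, 10], [0.6, -0.15, 0, 0, 0, 0, 10], [0.4, -0.1, 0, 0, 0, 0, 10], [0, 0, 0, 0, 0, 0, 10], [0, 0, 0, 0, 0, 0, 10]],
  ],
)

```text
time_s: 25.1
ee_pos: [0.4882, -0.1228, 0.1362]
eef_rot: [-2.051, 1.571, 2.763]
force: [4.0, -0.4, 2.0]
grip_width: 0.0218
```

```bash
python3 chk.py w24 252 253 254 256
```

```text
[ 488.17 -122.83  136.21] [ 4.   -0.44  1.95] [ 0.09 -1.03  0.01] 0.021822944044290457 25.1
252 [81 82 82 82 83 83 82 83 81 75 74 68 66 62 66 60 65 66 62 65 66 73 75 75
 75 74 75 77 80 83 81 81 83 81 83 82]
253 [93 92 90 90 90 91 92 91 89 78 73 65 58 62 60 62 65 63 66 64 64 68 72 73
 73 77 73 79 91 91 94 94 92 92 91 95]
254 [94 95 97 98 95 95 94 97 93 75 68 61 64 61 63 65 64 63 67 65 67 66 68 70
 73 77 72 81 92 97 97 97 94 97 96 98]
256 [92 94 92 93 92 96 91 96 87 69 62 64 63 63 64 61 65 66 66 62 66 65 67 69
 70 72 76 81 91 96 95 92 93 93 91 95]
```

View pics/c_w24.png

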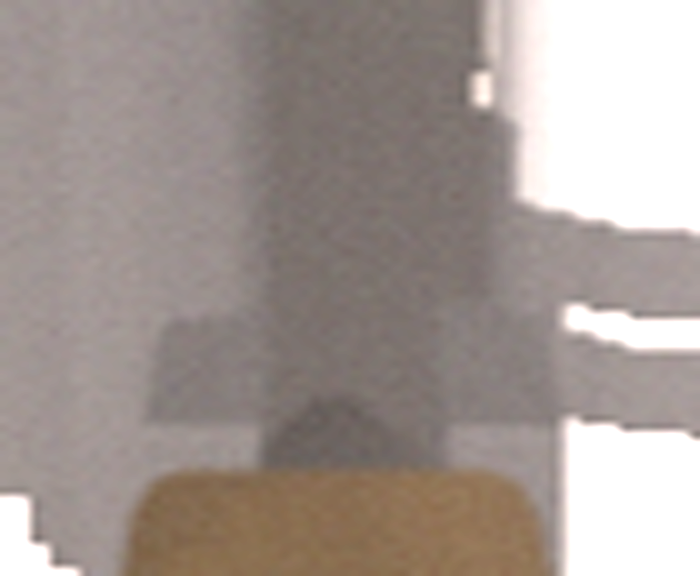

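View pics/w24.png

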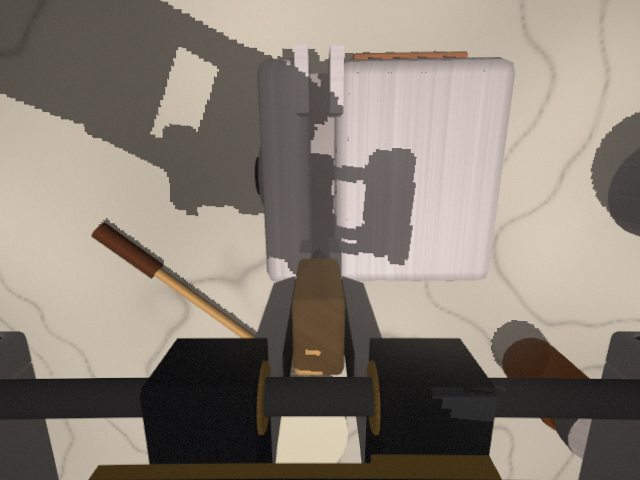

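```bash
python3 seam.py w24 310.8 329 254
python3 - <<'E'
import cv2;G=cv2.cvtColor(cv2.imread('pics/w24.png'),cv2.COLOR_BGR2GRAY)
for r in(52,58,64,70):print(r,G[r,292:340])
E
```

```text
width mm 10.741157081876878
52 [ 97  95 162 200 202 199 199 202 200 200 201 203 201 202 201 179 126  96
 100  99  98  98 101  99  98 143 195 195 193 196 194 192 194 192 192 193
 185 156 160 203 200 203 200 200 203 200 203 202]
58 [ 87  90 156 197 198 198 197 197 196 196 194 195 199 197 195 185 143  92
  97  97  98  99  96  98  98  97  98 140 194 193 193 191 194 192 194 186
 147 100 157 196 198 196 197 197 200 197 197 198]
64 [ 92  94 145 190 203 202 202 204 203 202 202 204 203 201 204 192 145  89
  96  96  98  96  97  99  98  99 100  98  96  99 101  98 100  99  99  98
  87 105 162 205 204 205 204 202 203 204 204 205]
70 [ 98  98  97  98  98 100 162 207 203 206 202 204 203 206 206 192 145  86
  90  96  97  96  99  97  99  97  98  95  97  97  99  97  99  99  97  96
  85 103 163 206 204 207 205 207 208 206 207 206]
```

```bash
python3 seam.py w24 308.2 329.6 64;python3 seam.py w24 308.2 329.6 70
```

```text
width mm 10.926195553350048
width mm 10.974937090744524
```

Both ends now measure about 10.8–10.9 mm, with the wedge still bearing on the lid at about 4 N. I'm withdrawing it now.

Emit:
play_rows(
  deltas=[
    [[-1, 0.2, 0, 0, 0, 0, 10], [-5, 0, 0, 0, 0, 0, 10], [-9, 0, 0, 0, 0, 0, 10], [-15, 0, 0, 0, 0, 0, 10], [-25, 0, 0, 0, 0, 0, 10], [-13, 0, 0, 0, 0, 0, 10], [0, 0, 0, 0, 0, 0, 10], [0, 0, 0, 0, 0, 0, 10]],
  ],
)

```text
time_s: 25.95
ee_pos: [0.4881, -0.1228, 0.2036]
eef_rot: [-1.841, 1.57, 2.973]
force: [-0.9, 1.0, -2.8]
grip_width: 0.022
```

```bash
python3 - <<'E'
from h import *
np.set_printoptions(precision=4,suppress=True)
p,R,o=pose();print(p,R,o['time_s'])
print(tgt(p,R,[.5494,.2878,.204],-7.3))
E
```

```text
[ 0.4881 -0.1228  0.2036] [[-0.0009  0.9949  0.1008]
 [ 0.0002  0.1008 -0.9949]
 [-1.     -0.0009 -0.0003]] 25.95
(array([  -0.3973,  102.411 , -402.3227]), array([ 0.2284, -0.0001,  0.0009]))
```

Emit:
play_rows(
  deltas=[
    [[0, 11.4, -44.7, 0, 0, 0, 10], [0, 11.4, -44.7, 0, 0, 0, 10], [0, 11.4, -44.7, 0, 0, 0, 10], [0, 11.4, -44.7, 0, 0, 0, 10], [0, 11.4, -44.7, 0, 0, 0, 10], [0, 11.4, -44.7, 0, 0, 0, 10], [0, 11.4, -44.7, 0, 0, 0, 10], [0, 11.3, -44.7, 0, 0, 0, 10], [0, 11.3, -44.7, 0, 0, 0, 10]],
  ],
)

```text
time_s: 26.85
ee_pos: [0.5492, 0.2895, 0.2026]
eef_rot: [-1.194, 1.568, -2.664]
force: [0.4, -0.2, -2.3]
grip_width: 0.0218
```

Emit:
play_rows(
  deltas=[
    [[0, 0, 0, 0.116, 0, 0, 10], [0, 0, 0, 0.116, 0, 0, 10], [0, 0, 0, 0, 0, 0, 10], [0, 0, 0, 0, 0, 0, 10], [0, 0, 0, 0, 0, 0, 10]],
  ],
)

```text
time_s: 27.35
ee_pos: [0.5497, 0.2874, 0.2038]
eef_rot: [-0.987, 1.57, -2.687]
force: [-0.6, 0.9, -2.1]
grip_width: 0.0217
```

```bash
python3 - <<'E'
from h import *
np.set_printoptions(precision=4,suppress=True)
p,R,o=pose();print(p,R,o['time_s'],tgt(p,R,[.5494,.2878,.204],-7.3))
snap('wrist','w25')
a=cv2.imread('pics/w4.png')[170:275,265:370];b=cv2.imread('pics/w25.png')[170:275,265:370]
cv2.imwrite('pics/c25.png',cv2.resize(np.hstack([a,b]),None,fx=3.8,fy=3.8,interpolation=cv2.INTER_CUBIC))
E
```

```text
[0.5497 0.2874 0.2038] [[-0.0006  0.9917 -0.1284]
 [-0.0003 -0.1284 -0.9917]
 [-1.     -0.0006  0.0004]] 27.35 (array([-0.1662, -0.3336, -0.35  ]), array([-0.0013,  0.0004,  0.0006]))
```

View pics/c25.png

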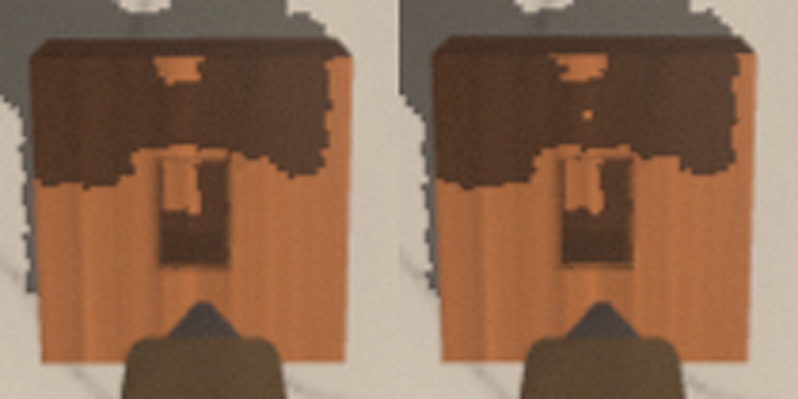

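```bash
python3 - <<'E'
from h import *
np.set_printoptions(precision=2,suppress=True)
p,R,o=pose();a=np.radians(-7.2);E=np.c_[[np.cos(a),np.sin(a),0],[-np.sin(a),np.cos(a),0]]
for tag,x0,cor,tip in(('w4',0,[[158,157],[229,157],[229,267],[160,267]],[202,304]),('w25',399,[[562,158],[632,158],[632,267],[562,267]],[602,304])):
    c=load(tag);q=np.array(cor,float);q[:,0]-=x0;q=q/3.8+[265,170]
    X=plane(c,q,.045)@E*1000
    t=np.array([[tip[0]-x0,tip[1]]])/3.8+[265,170]
    T=plane(c,t,.161)@E*1000
    print(tag,X,'centre',X.mean(0),'tip(near edge, y+12)',T,'slot-tip',X.mean(0)-(T[0]-[0,12]))
print(p@E*1000)
E
```

```text
w4 [[500.36 368.82]
 [518.21 368.73]
 [518.23 340.04]
 [500.49 340.13]] centre [509.32 354.43] tip(near edge, y+12) [[511.11 365.48]] slot-tip [-1.79  0.95]
w25 [[500.81 368.1 ]
 [518.31 368.06]
 [518.42 339.79]
 [500.53 339.82]] centre [509.52 353.94] tip(near edge, y+12) [[510.81 365.49]] slot-tip [-1.29  0.45]
[509.36 354.05]
```

Emit:
play_rows(
  deltas=[
    [[25, 0, 0, 0, 0, 0, 10], [40, 0, 0, 0, 0, 0, 10], [30, 0, 0, 0, 0, 0, 10], [15, 0, 0, 0, 0, 0, 10], [0, 0, 0, 0, 0, 0, 10], [0, 0, 0, 0, 0, 0, 10]],
  ],
)

```text
time_s: 28.0
ee_pos: [0.5504, 0.288, 0.0957]
eef_rot: [2.138, 1.569, 0.436]
force: [-0.1, 1.4, -1.8]
grip_width: 0.0218
```

```bash
python3 - <<'E'
from h import *
np.set_printoptions(precision=4,suppress=True)
p,R,o=pose();print(p,o['force'],tgt(p,R,[.5494,.2878,.054],-7.2))
snap('wrist','w26')
b=cv2.imread('pics/w26.png')[180:300,255:385]
cv2.imwrite('pics/c26.png',cv2.resize(b,None,fx=5,fy=5,interpolation=cv2.INTER_CUBIC))
E
```

```text
[0.5504 0.288  0.0957] [-0.0623  1.3646 -1.7513] (array([41.6679, -1.0241,  0.3458]), array([-0.005 , -0.0009, -0.0015]))
```

View pics/c26.png

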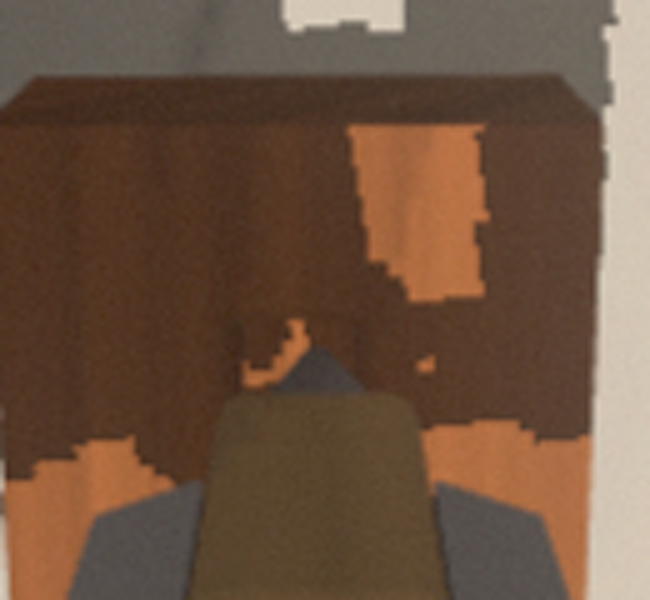

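```bash
python3 - <<'E'
from h import *
b=cv2.imread('pics/w26.png')[230:275,285:350].astype(float)
b=np.clip((b-20)*2.6,0,255).astype(np.uint8)
cv2.imwrite('pics/c26b.png',cv2.resize(b,None,fx=11,fy=11,interpolation=cv2.INTER_CUBIC))
c=load('w26');a=np.radians(-7.2);e=np.array([np.cos(a),np.sin(a),0])
X=plane(c,[[302.6,250],[326.6,250]],.045)@e*1000;T=plane(c,[[318.6,250]],.052)@e*1000;print(X,T,X.mean()-T)
G=cv2.cvtColor(cv2.imread('pics/w26.png'),cv2.COLOR_BGR2GRAY)
for r in(240,243,246,248):print(r,G[r,294:336])
E
```

```text
[501.04624616 517.0100816 ] [511.67892312] [-2.65075924]
240 [59 62 58 53 58 55 55 53 54 59 58 60 59 64 61 62 61 60 63 63 65 60 59 60
 58 63 61 58 58 56 59 61 58 56 60 59 56 55 61 62 62 64]
243 [60 55 56 55 53 53 51 52 56 56 56 55 57 57 56 57 58 57 62 70 72 67 61 56
 55 56 55 54 55 56 57 54 59 56 55 60 57 57 61 59 60 62]
246 [ 58  56  59  58  57  55  51  47  47  50  58  57  57  58  57  53  52  56
  56  92 128 108  59  61  62  62  57  60  61  57  58  57  55  53  54  58
  57  59  60  57  61  64]
248 [ 56  58  54  54  56  52  52  49  49  50  55  55  55  58  54  55  56  77
 104 113 128 125 108  60  60  57  58  59  60  60  61  56  49  54  56  55
  61  64  62  62  61  61]
```

View pics/c26b.png

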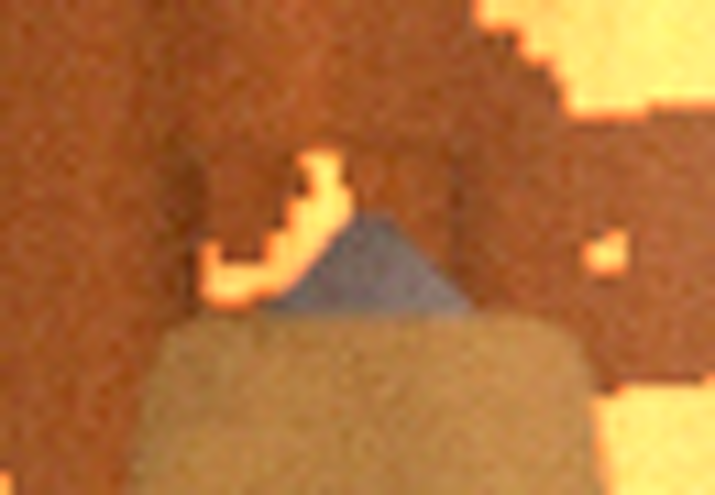

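Emit:
play_rows(
  deltas=[
    [[0, -2.4, 0, 0, 0, 0, 10], [2, 0, 0, 0, 0, 0, 10], [0, 0, 0, 0, 0, 0, 10], [0, 0, 0, 0, 0, 0, 10]],
  ],
)

```text
time_s: 28.45
ee_pos: [0.5474, 0.2881, 0.0925]
eef_rot: [2.065, 1.571, 0.363]
force: [-0.0, -0.2, -2.5]
grip_width: 0.0218
```

```bash
python3 - <<'E'
from h import *
np.set_printoptions(precision=4,suppress=True)
p,R,o=pose();print(p,o['force'],tgt(p,R,[.5494,.2878,.054],-7.2))
snap('wrist','w27')
b=cv2.imread('pics/w27.png')[230:275,285:350].astype(float)
b=np.clip((b-20)*2.6,0,255).astype(np.uint8)
cv2.imwrite('pics/c27b.png',cv2.resize(b,None,fx=11,fy=11,interpolation=cv2.INTER_CUBIC))
E
```

```text
[0.5474 0.2881 0.0925] [-0.0182 -0.2433 -2.4833] (array([38.4635,  2.0045,  0.042 ]), array([-0.0053, -0.0001, -0.0002]))
```

View pics/c27b.png

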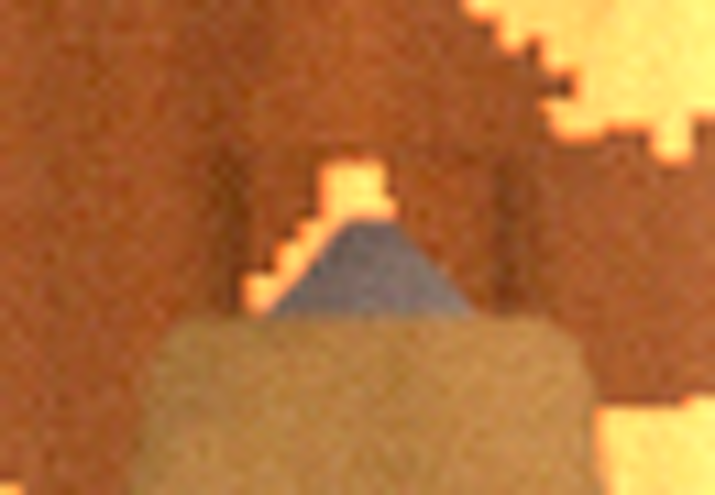

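```bash
python3 - <<'E'
from h import *
c=load('w27');a=np.radians(-7.2);e=np.array([-np.sin(a),np.cos(a),0])
A=plane(c,[[318,243.6]],.045)@e*1000
for z in(.047,.0495,.052):print(z,A-plane(c,[[318,249.8]],z)@e*1000)
for tag,z in(('w26',.0525),):
  c=load(tag);print(plane(c,[[318,243.6]],.045)@e*1000-plane(c,[[318,249.6]],z)@e*1000)
c=load('w25');print('w25',(plane(c,[[318,170+158/3.8]],.045)-plane(c,[[318,170+304/3.8]],.161))@e*1000)
E
```

```text
0.047 [3.61821063]
0.0495 [2.85429428]
0.052 [2.09037794]
[1.8690881]
w25 [2.5889074]
```

Emit:
play_rows(
  deltas=[
    [[2, 0, -0.4, 0, 0, 0, 10], [2, 0, 0, 0, 0, 0, 10], [2, 0, 0, 0, 0, 0, 10], [2, 0, 0, 0, 0, 0, 10], [0, 0, 0, 0, 0, 0, 10]],
  ],
)

```text
time_s: 29.0
ee_pos: [0.5473, 0.2884, 0.0838]
eef_rot: [-1.002, 1.57, -2.703]
force: [-0.1, -0.4, -1.8]
grip_width: 0.0216
```

Emit:
play_rows(
  deltas=[
    [[2, 0, 0, 0, 0, 0, 10], [2, 0, 0, 0, 0, 0, 10], [2, 0, 0, 0, 0, 0, 10], [2, 0, 0, 0, 0, 0, 10], [2, 0, 0, 0, 0, 0, 10], [0, 0, 0, 0, 0, 0, 10]],
  ],
)

```text
time_s: 29.6
ee_pos: [0.5473, 0.2884, 0.0739]
eef_rot: [-1.051, 1.57, -2.753]
force: [-0.1, 0.1, -1.2]
grip_width: 0.0217
```

Emit:
play_rows(
  deltas=[
    [[2, 0, 0, 0, 0, 0, 10], [2, 0, 0, 0, 0, 0, 10], [2, 0, 0, 0, 0, 0, 10], [0, 0, 0, 0, 0, 0, 10]],
  ],
)

```text
time_s: 30.0
ee_pos: [0.5473, 0.2884, 0.0679]
eef_rot: [-1.008, 1.57, -2.71]
force: [0.1, 0.5, -2.5]
grip_width: 0.0218
```

Tip is 20 mm inside the slot without side force. I'm lowering it the rest of the way.

Emit:
play_rows(
  deltas=[
    [[2, 0, 0, 0, 0, 0, 10], [2, 0, 0, 0, 0, 0, 10], [2, 0, 0, 0, 0, 0, 10], [2, 0, 0, 0, 0, 0, 10], [0, 0, 0, 0, 0, 0, 10]],
  ],
)

```text
time_s: 30.5
ee_pos: [0.5473, 0.2884, 0.0599]
eef_rot: [-0.977, 1.57, -2.679]
force: [-0.1, -0.3, -2.5]
grip_width: 0.0221
```

Emit:
play_rows(
  deltas=[
    [[1.5, 0, 0, 0, 0, 0, 10], [1.5, 0, 0, 0, 0, 0, 10], [1, 0, 0, 0, 0, 0, 10], [0.5, 0, 0, 0, 0, 0, 10], [0, 0, 0, 0, 0, 0, 10]],
  ],
)

```text
time_s: 31.0
ee_pos: [0.5474, 0.2885, 0.0557]
eef_rot: [-1.061, 1.571, -2.763]
force: [0.5, -1.1, -2.3]
grip_width: 0.0218
```

```bash
python3 - <<'E'
from h import *
np.set_printoptions(precision=4,suppress=True)
p,R,o=pose();print(p,o['force'],o['moment'],o['time_s'])
E
```

```text
[0.5474 0.2885 0.0557] [ 0.4977 -1.1235 -2.3191] [-0.0269 -0.1108  0.0053] 31.0
```

Emit:
play_rows(
  deltas=[
    [[0.5, 0, 0, 0, 0, 0, 10], [0.5, 0, 0, 0, 0, 0, 10], [0.4, 0, 0, 0, 0, 0, 10], [0, 0, 0, 0, 0, 0, 10]],
  ],
)

```text
time_s: 31.4
ee_pos: [0.5474, 0.2885, 0.0544]
eef_rot: [2.626, 1.571, 0.924]
force: [-1.2, -0.2, -1.4]
grip_width: 0.022
```

Emit:
play_rows(
  deltas=[
    [[0.4, 0, 0, 0, 0, 0, 10], [0, 0, 0, 0, 0, 0, 10]],
  ],
)

```text
time_s: 31.6
ee_pos: [0.5475, 0.2885, 0.0544]
eef_rot: [2.219, 1.571, 0.517]
force: [-3.0, -1.8, 5.3]
grip_width: 0.0214
```

Shoulders are on the stand (force up to +5 N). Releasing.

Emit:
play_rows(
  deltas=[
    [[0, 0, 0, 0, 0, 0, 26], [0, 0, 0, 0, 0, 0, 34], [0, 0, 0, 0, 0, 0, 50], [0, 0, 0, 0, 0, 0, 70], [0, 0, 0, 0, 0, 0, 70], [0, 0, 0, 0, 0, 0, 70], [0, 0, 0, 0, 0, 0, 70], [0, 0, 0, 0, 0, 0, 70]],
  ],
)

```text
time_s: 32.4
ee_pos: [0.5474, 0.2884, 0.0539]
eef_rot: [-1.084, 1.571, -2.786]
force: [-0.1, -0.7, -0.3]
grip_width: 0.0699
```

```bash
python3 - <<'E'
from h import *
p,R,o=pose();print(p,o['force'],o['grip_width']);snap('wrist','w28')
E
```

```text
[0.54741911 0.28842023 0.0539216 ] [-0.14477207 -0.72913377 -0.3225283 ] 0.06991319418825877
```

View pics/w28.png

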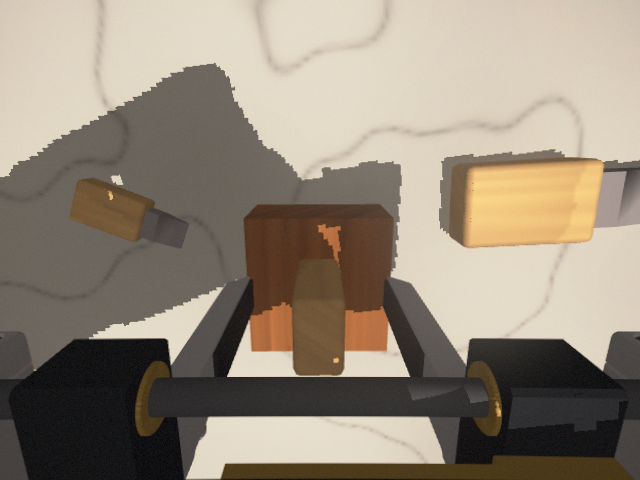

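The wedge stands upright in the stand at (319,318), and the fingers are clear on both sides. I'll lift off, then check the wedge and the seam.

Emit:
play_rows(
  deltas=[
    [[-10, 0, 0, 0, 0, 0, 94], [-30, 0, 0, 0, 0, 0, 94], [-40, 0, 0, 0, 0, 0, 94], [-40, 0, 0, 0, 0, 0, 94], [-35, 0, 0, 0, 0, 0, 94], [0, 0, 0, 0, 0, 0, 94], [0, 0, 0, 0, 0, 0, 94], [0, 0, 0, 0, 0, 0, 94]],
  ],
)

```text
time_s: 33.25
ee_pos: [0.547, 0.2882, 0.2079]
eef_rot: [-1.004, 1.569, -2.705]
force: [0.2, 0.6, -0.1]
grip_width: 0.094
```

```bash
python3 - <<'E'
from h import *
p,R,o=pose();print(p,o['force'],o['grip_width'],o['time_s']);snap('wrist','w29');snap('top','t29');snap('scene','s29')
t=cv2.imread('pics/t29.png')[210:310,290:400];w=cv2.imread('pics/w29.png')[165:275,260:375]
cv2.imwrite('pics/ct29.png',cv2.resize(t,None,fx=7,fy=6,interpolation=cv2.INTER_CUBIC));cv2.imwrite('pics/cw29.png',cv2.resize(w,None,fx=5,fy=5,interpolation=cv2.INTER_CUBIC))
E
```

```text
[0.54698162 0.28823711 0.20786454] [ 0.22512964  0.60715324 -0.08424719] 0.09403050811207563 33.25
```

View pics/ct29.png

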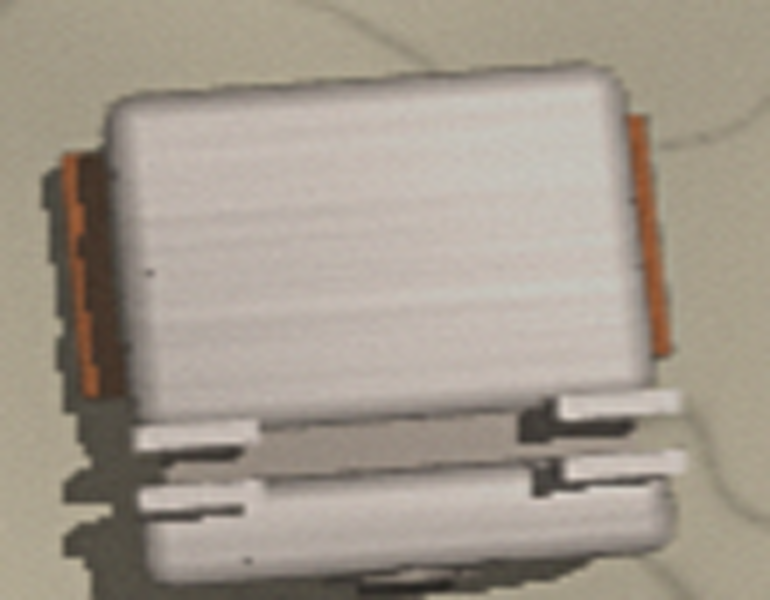

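View pics/cw29.png

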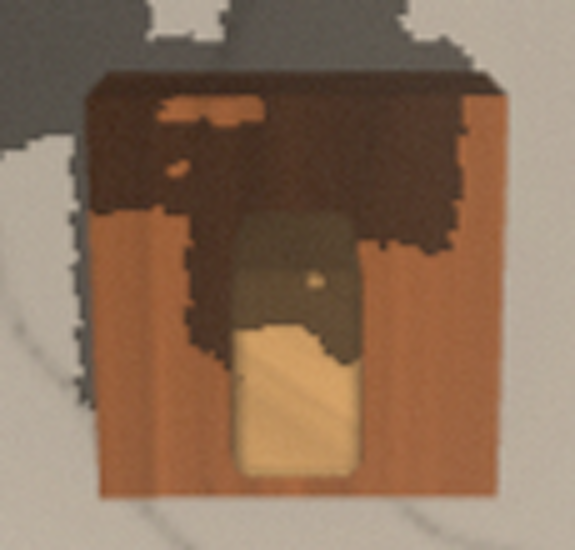

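View pics/s29.png

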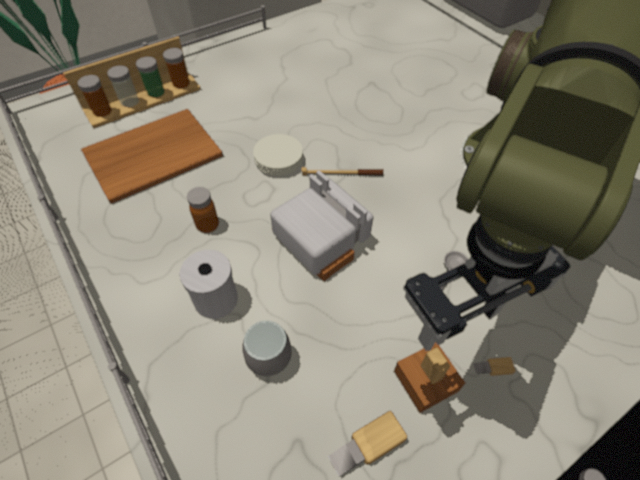

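```bash
python3 - <<'E'
from h import *
t=load('t29')
for P in([[200,447],[200,487]],[[620,415],[620,455]]):
    q=np.array(P)/[7,6]+[290,210];X=plane(t,q,.112);print(np.linalg.norm(X[1]-X[0])*1000)
c=load('w29');X=plane(c,np.array([[233,268],[361,268],[361,477],[233,477]])/5+[260,165],.101).mean(0);Y=plane(c,np.array([[87,95],[508,95],[497,497],[99,497]])/5+[260,165],.045).mean(0);print((X-Y)*1000)
hand_in()
E
```

```text
11.948672863800395
12.025551958851135
[-0.09695733  1.03055378 56.        ]
the job is handed in; nothing more can be done
```

I eased the lid off and put the wedge back in its slot. The job is handed in with the clock at about 33 s of the 72 s allowed; no verdict is given.

- **Wedge used:** I took the middle-sized one from its stand. The larger and smaller look-alikes stayed where they lay.
- **Opening the seam:** I worked the left, right, left and right ends in turn. The two ends were never more than about 3 mm apart, and the force readings at the stops between pushes stayed at about 6 N or less.
- **Seam at the end:** With the wedge still bearing on the lid at about 4 N, the wrist camera showed 10.9 mm on the left and 10.7 mm on the right. After the wedge was out, the overhead camera gave 11.9 mm and 12.0 mm. The cameras disagree by about 1 mm on the width, but both put it within 9–13 mm and show the two ends equal to within 0.2 mm.
- **Wedge at the end:** The last picture shows it upright, its handle about 1 mm from the centre of the stand. It was released and at rest, with the open gripper well above it.
- **Correction when replacing it:** Just above the slot, the camera showed the wedge about 2.5 mm off to one side, though the arm's readings suggested 1 mm or less. I corrected by the camera, and it went in without side force.
- **Other objects:** In the last overall view they look to be where they started; I did not measure them.

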